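# Set up the shelf for the job laid out on the mat

### The job

Set this shelf up for the job shown by the tool lying on the blue mat: the black rasp means a puncture, which needs the jar of red patches; the steel valve core remover means a valve job, which needs the jar of brass caps. Unscrew the cap of the jar that is needed as far as it turns (it stays on the jar) and put the tool that is not on the mat away, lying flat in the grey tray. Leave the tool on the mat, the other jar's cap, the work light and the tire levers as they are.

Things in the scene. Friction and masses are not known exactly. Their poses are not given: they have to be found in the camera images.
- jar_brass: glass spice jar of brass valve caps (small yellow metal cylinders), 44 mm across, fixed in a slanted grey and white cradle (base 105 x 66 x 10 mm). Origin: centre of the base's underside on the tiles. The jar leans 35 degrees from vertical towards the cradle's own -x (roughly towards the robot); cap centre 24 mm towards -x and 112 mm up from the origin
- cap_brass (a joint): screw cap of the jar with brass valve caps: turn in rad about the jar's own axis, 0 = screwed tight, grows counterclockwise as seen looking at the cap's top, 1.4 = fully unscrewed (stop). Begins between 0 and 0.25. The cap is captive (it only turns, it does not come off), stiff to about 0.05 N m and stays where it is left
- cap_brass_grip (a point): centre of that steel cap, a ribbed cylinder 44 mm across and 20 mm tall (10 mm of it on either side of this point along its axis). Its z axis is the jar's axis, pointing out of the cap's top; its -x axis points along the blue stripe and turns with the cap. Below the cap is a 38 mm neck, 9 mm long, then the 44 mm glass; free space all round the cap
- cap_brass_mark (a point): outer end of the blue stripe on that cap's flat top, 19 mm from its axis
- jar_patch: glass spice jar of red square patches, 44 mm across, fixed in a slanted grey and white cradle (base 105 x 66 x 10 mm). Origin: centre of the base's underside on the tiles. The jar leans 35 degrees from vertical towards the cradle's own -x (roughly towards the robot); cap centre 24 mm towards -x and 112 mm up from the origin
- cap_patch (a joint): screw cap of the jar with red patches: turn in rad about the jar's own axis, 0 = screwed tight, grows counterclockwise as seen looking at the cap's top, 1.4 = fully unscrewed (stop). Begins between 0 and 0.25. The cap is captive (it only turns, it does not come off), stiff to about 0.05 N m and stays where it is left
- cap_patch_grip (a point): centre of that steel cap, a ribbed cylinder 44 mm across and 20 mm tall (10 mm of it on either side of this point along its axis). Its z axis is the jar's axis, pointing out of the cap's top; its -x axis points along the blue stripe and turns with the cap. Below the cap is a 38 mm neck, 9 mm long, then the 44 mm glass; free space all round the cap
- cap_patch_mark (a point): outer end of the blue stripe on that cap's flat top, 19 mm from its axis
- mat: thin blue job mat, 160 (x) x 130 (y) x 1 mm, fixed; origin at the centre of its underside. Exactly one of the two tools lies on it
- tray: grey open tray, fixed, outside 190 (x) x 150 (y) x 35 mm high, walls and floor 5 mm; origin at the centre of its underside
- rasp: black plastic rasp, loose, 108 mm long along its x (from -55 to +53 mm), 24 mm wide (y), 16 mm high at the handle (-x), 12 mm at the studded metal rasping end; 50 g; origin under its middle, on its flat underside
- remover: stainless valve core remover, loose, 99 mm long along its x: square body 14 x 14 mm from -45 to +15 mm, then a 9 mm rod with a small fork to +53 mm; 60 g; origin on its underside, 15 mm from the body's middle towards the rod
- light: yellow round work light, loose bystander, 72 mm across, 40 mm high with its black button; origin at the centre of its underside
- lever0: green plastic tire lever, loose bystander, 118 mm long along its x, 18 mm wide, up to 11 mm high; origin under its middle
- lever1: green plastic tire lever, loose bystander, 118 mm long along its x, 18 mm wide, up to 11 mm high; origin under its middle
- lever2: green plastic tire lever, loose bystander, 118 mm long along its x, 18 mm wide, up to 11 mm high; origin under its middle

How it is judged:
At the end, for the whole second after the job is handed in: Needed jar's cap past 1.2 rad; other cap's stripe end within 6 mm of its start; spare tool at rest in the tray, flat within 15 degrees, origin within 85 (x) and 68 mm (y) of its centre and under 28 mm up; mat tool within 20 mm of its start and 60 mm of the mat's centre (((horizontal distance between rasp and mat below 0.06 m and distance of rasp from where it was at the start of the episode below 0.02 m and value of joint cap_patch above 1.2 rad and distance of cap_brass_mark from where it was at the start of the episode below 0.006 m and x of remover in the frame of tray between -0.085 and 0.085 m and y of remover in the frame of tray between -0.068 and 0.068 m and z of remover in the frame of tray below 0.028 m and angle between remover's own x axis and vertical between 1.3 and 1.84 rad and linear speed of each of remover, rasp below 0.02 m/s) or (horizontal distance between remover and mat below 0.06 m and distance of remover from where it was at the start of the episode below 0.02 m and value of joint cap_brass above 1.2 rad and distance of cap_patch_mark from where it was at the start of the episode below 0.006 m and x of rasp in the frame of tray between -0.085 and 0.085 m and y of rasp in the frame of tray between -0.068 and 0.068 m and z of rasp in the frame of tray below 0.028 m and angle between rasp's own x axis and vertical between 1.3 and 1.84 rad and linear speed of each of rasp, remover below 0.02 m/s))); the robot touches nothing.
It fails at once if the work light or a tire lever is moved by more than 20 mm (distance of any of light, lever0, lever1, lever2 from where it was at the start of the episode above 0.02 m).
It also fails if it takes over 58 s, if anything falls off the work surface, if the arm or the gripper's body presses on something with over 40 N, if the wrist force passes 120 N, or if a joint passes its speed limit or range.

### The arm

A 7-joint arm with a two-finger parallel gripper is mounted at the origin on the work surface. World frame = base frame: x ahead of the robot, y to its left, z up, the work surface at z = 0. Lengths are in m, angles in rad, forces in N, time in s.
With the tool pointing down it reaches from about 0.425 to 0.925 m from the base axis. Payload 6.8 kg.
Tool frame: the origin (TCP) lies at the centre of the arm's flange, where the gripper is bolted on; the fingertips stand 173 mm ahead of it and the grasp point (between the pads) lies 155 mm ahead of it (r.hold_point_z is the distance from the TCP to the grasp point, in m); z points along the fingers, x is the direction in which the jaws open and shut, and the axes are right-handed (so a half turn about z gives the same grasp; the last joint's range is limited). The gripper opens to 85 mm and grips with 20 to 120 N. Pads are 22 mm wide; open, the fingers measure 114 mm over their backs; the gripper's body (76 mm by 85 mm) begins 54 mm behind the grasp point. The pads swing forward as they close: fully open they stand 13 mm farther back than shut.
Start: joints at [-1.37, 0.477, 0.022, 1.555, -0.011, 1.109, -0.083], TCP at [0.205, 0.643, 0.405] pointing down, gripper open.
Joint ranges: [-2.96, 2.96], [-0.34, 2.1], [-1.41, 1.46], [0.24, 2.44], [-1.37, 4.51], [0.17, 1.92], [-2.96, 2.96]. Speed limits (rad/s): [2.39, 2.39, 3.14, 3.14, 3.14, 3.14, 3.14].

### API

Orientations are given as a rotation vector (axis times angle).
In Python, from bench import r gives the robot as it stands.
- The arm moves only by the tool apply_moves, never from a script. Its arguments are lists of equal length, an entry for each row: "dp": the shift along the tool's x, y, z scaled (see below), a list of three; "twist": the turn, a rotation vector about the tool's x, y, z scaled (see below), a list of three; "jaw": the closure in counts, from 0 (fully open) to 255 (shut). In form: {"dp": [[x, y, z], ...], "twist": [[rx, ry, rz], ...], "jaw": [jaw, ...]}. A call has 1 to 20 rows; each row shifts and turns the pose as measured when the row begins, along the tool's axes as they then stand; what a row does not reach is not made up. The controller multiplies each number of a shift by 12 cm and each number of a turn by 120 degrees. A row lasts 1/10 s, in which the tool goes at most 50 mm and 8.59 degrees, less where a joint would pass 70% of its speed; a pose out of reach is approached as far as the arm can. A call with a number of a shift or a turn outside -1 to 1 is refused whole. A call with a gripper value outside its range is refused whole. The fingers move at their own pace and stop on an object; "grip_force" is the grip in N (left out, the last holds). Time passes only in rows, so rows that do not move let the fingers close. It gives the time, the measured TCP pose, the force and the opening at its end, in the units of the state.
- r.get_obs(): the state, without advancing time (a new reading comes with each control period).
- r.grab_frame(name): name is "side" or "top"; returns a dict with "color" (384x512x3 uint8, red, green, blue), "z_map" (384x512 float32, m along the optical axis (not along the pixel's ray), 0 where there is no reading), "intrinsics" (3x3 intrinsics, pixels), "dist_coeffs" ([k1, k2, p1, p2, k3] as OpenCV has them; the pictures are not rectified), "R" (3x3) and "t" (3): a world point X has camera coordinates R X + t. Camera axes: x right, y down, z forward; pixel columns grow to the right and rows downward; lengths in m; the calibration is good to about 2 mm. A picture is of the moment at which its call begins.
- r.hand_in(): hands the job in, once; it reports no verdict.
The state is a dict: "clock": time; "joints": joint angles; "qvel": joint speeds; "tau": joint torques, N m; "tcp_pos": TCP position; "orientation": TCP orientation; "contact_force": force on the tool from outside, world axes, zero at the start; "moment": the same for the moment, N m; "grip_width": finger opening in m.
Only numpy, scipy, OpenCV 4.12 (cv2) and the standard library are available. Lean on these libraries where they do the work, as an engineer would, in place of code of your own. Each camera call takes 0.05 s, during which the arm holds its last target.

## Working session

There is one attempt and no reset: what is moved stays moved. The work goes in short steps, Python scripts to look and compute and a tool call to move; the robot and the scene stay as the last step left them, time stands still between calls to the robot, and variables do not carry over. Pictures are saved under pics/ and viewed, and the job is handed in when it is done.

Besides the shell and the picture viewer there is one more tool, called after "Call:" as a command line: name --argument value ..., lists and objects as JSON in quotes. apply_moves: Moves the arm, as the interface text tells. Shifts and turns lie within -1 to 1; 1 stands for 12 cm of shift or 120 degrees of turn. Its arguments: {"type":"object","properties":{"dp":{"type":"array"},"twist":{"type":"array"},"jaw":{"type":"array"},"grip_force":{"type":"number"}},"required":["dp","twist","jaw"]}

```bash
mkdir -p pics; ls; cat > h.py <<'E'
import numpy as np, cv2, pickle
from scipy.spatial.transform import Rotation as Ro
E
python3 - <<'E'
from h import *
from bench import r
o=r.get_obs(); print(o)
for n in ("side","top"):
    f=r.grab_frame(n); pickle.dump(f,open(f"{n}0.pkl","wb"))
    cv2.imwrite(f"pics/{n}0.png",cv2.resize(f["color"][:,:,::-1],(800,600)))
    print(n,f["intrinsics"],f["dist_coeffs"],f["R"],f["t"])
E
```

```text
pics
{'clock': 0.0, 'joints': array([-1.37009821,  0.47779215,  0.02234882,  1.55645227, -0.01149202,
        1.10929211, -0.08309676]), 'qvel': array([-9.83025020e-05, -2.06511024e-04,  1.46763159e-03, -8.69921948e-04,
       -1.08513327e-03, -1.07565993e-03,  2.67256464e-04]), 'tau': array([ 5.99228915e-04, -5.96460056e+01,  1.60813842e+00, -2.81198716e+01,
        1.25054520e-02,  9.18241072e-03, -7.56527982e-06]), 'tcp_pos': array([0.20505548, 0.64280991, 0.40373059]), 'orientation': array([ 2.53566614e+00,  1.85271406e+00, -2.15904170e-03]), 'contact_force': array([0.2045693 , 0.40219739, 0.20080315]), 'moment': array([-0.00886603,  0.03715323,  0.01537303]), 'grip_width': 0.08541315394078927}
side [[376.83819443   0.         253.70328799]
 [  0.         376.83819443 186.35202005]
 [  0.           0.           1.        ]] [0.00273101 0.         0.         0.         0.        ] [[ 0.86023678 -0.50978452 -0.01060276]
 [-0.41035863 -0.67981852 -0.6078261 ]
 [ 0.30265239  0.52722531 -0.79399938]] [-0.45810091  0.28889577  0.76688899]
top [[364.09077292   0.         258.64858905]
 [  0.         364.09077292 193.4161357 ]
 [  0.           0.           1.        ]] [-0.01546811  0.          0.          0.          0.        ] [[-0.02039319 -0.99960477 -0.01934992]
 [-0.99310528  0.02248765 -0.11504868]
 [ 0.11543834  0.0168703  -0.99317138]] [0.0338402  0.56150881 0.85482245]
```

View pics/side0.png

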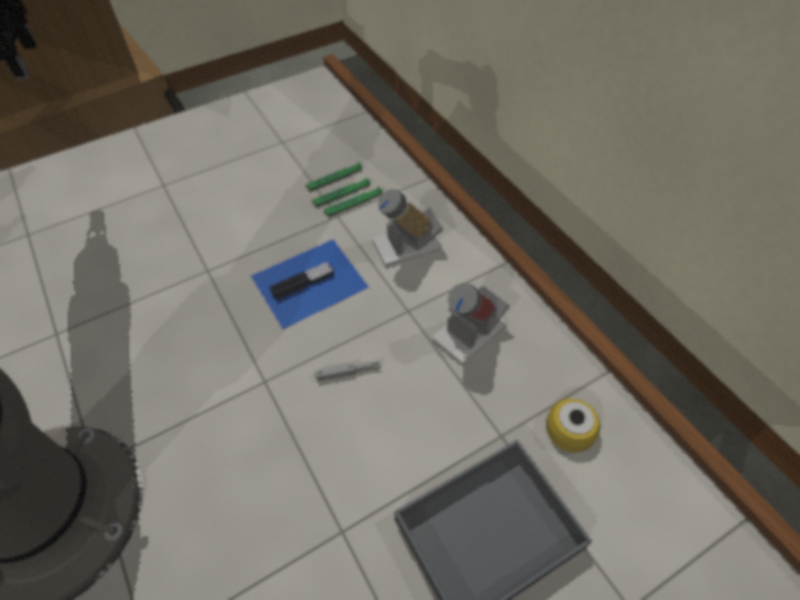

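View pics/top0.png

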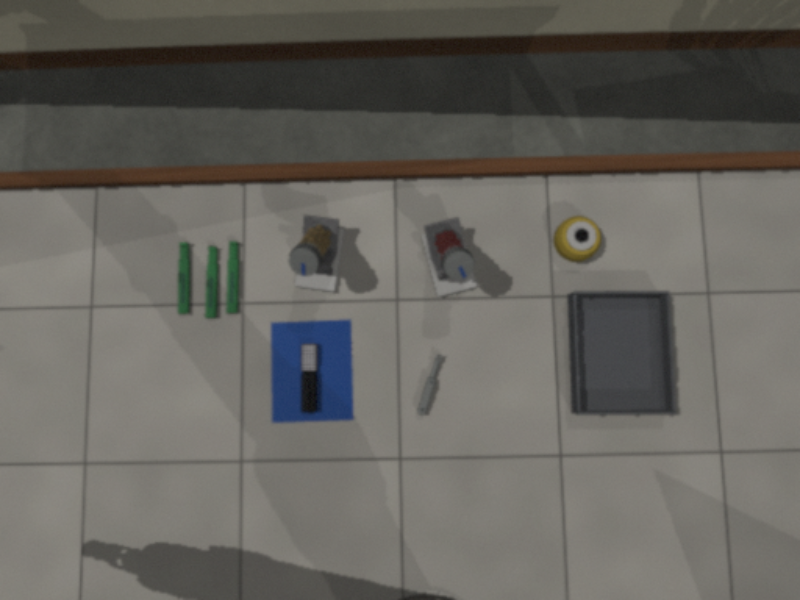

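The rasp (top 310,378) lies on the mat, so it's a puncture. I need the red patches' cap (top 455,262; side 465,300), and the remover (top 432,385; side 348,370) goes in the tray (top 625,352). Next I'll measure these.

```bash
cat >> h.py <<'E'
def load(n): return pickle.load(open(n,"rb"))
def rays(f,uv):
    uv=np.asarray(uv,float).reshape(-1,1,2)
    n=cv2.undistortPoints(uv,f["intrinsics"],f["dist_coeffs"]).reshape(-1,2)
    d=np.c_[n,np.ones(len(n))]@f["R"]      # R^T d
    c=-f["R"].T@f["t"]
    return c,d
def onplane(f,uv,z):
    c,d=rays(f,uv); return c+d*((z-c[2])/d[:,2])[:,None]
def depthpts(f,uv):
    uv=np.asarray(uv); z=f["z_map"][uv[:,1],uv[:,0]]; c,d=rays(f,uv); return c+d*z[:,None]
def tri(fa,a,fb,b):
    ca,da=rays(fa,[a]);cb,db=rays(fb,[b]);da=da[0];db=db[0]
    s=np.linalg.lstsq(np.c_[da,-db],cb-ca,rcond=None)[0]
    p=ca+s[0]*da;q=cb+s[1]*db
    return (p+q)/2,np.linalg.norm(p-q)
def crop(f,x0,y0,x1,y1,k,name):
    cv2.imwrite(name,cv2.resize(f["color"][y0:y1,x0:x1,::-1],None,fx=k,fy=k,interpolation=cv2.INTER_CUBIC))
E
python3 - <<'E'
from h import *
s,t=load("side0.pkl"),load("top0.pkl")
crop(t,255,125,325,275,4,"pics/t_a.png"); crop(s,195,170,335,250,5,"pics/s_a.png")
for n,f in (("top",t),("side",s)):
    z=f["z_map"];v,u=np.nonzero(z>0);uv=np.c_[u,v];P=depthpts(f,uv)
    m=(P[:,0]>.4)&(P[:,0]<.9)&(abs(P[:,1])<.5)
    print(n,len(uv),np.percentile(P[m,2],[1,10,50,90,99]))
E
```

```text
top 195813 [-0.00449826 -0.00264334 -0.00016335  0.01794692  0.11147785]
side 195768 [-3.82731135e-03 -2.28912957e-03 -1.09419345e-05  1.90170850e-02
  1.07548721e-01]
```

View pics/t_a.png

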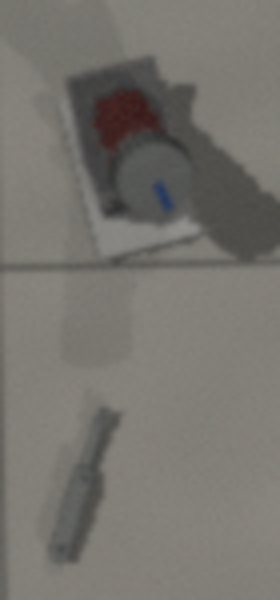

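View pics/s_a.png

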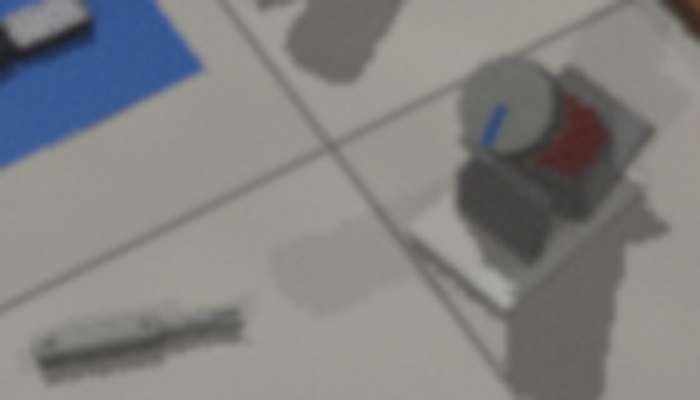

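The crops show the patch cap's top disc at top (293,170) and side (297,191). The stripe points towards the robot. The remover's body is at top (273,254) and its rod at (281,231).

```bash
python3 - <<'E'
from h import *
s,t=load("side0.pkl"),load("top0.pkl")
def cloud(f,u0,v0,u1,v1):
    uv=np.array([(u,v) for v in range(v0,v1) for u in range(u0,u1)]);P=depthpts(f,uv);return uv,P
print("cap tri",tri(t,(293,170),s,(297,191)))
A=[]
for n,f,b in (("top",t,(280,155,310,185)),("side",s,(280,178,315,205))):
    uv,P=cloud(f,*b); hi=P[:,2]>.095; uv,P=uv[hi],P[hi]
    # cap top: plane by svd w/ ransac-ish trimming
    best=None;rng=np.random.default_rng(0)
    for k in range(500):
        q=P[rng.choice(len(P),3,False)];nn=np.cross(q[1]-q[0],q[2]-q[0]);nn/=np.linalg.norm(nn)+1e-12
        if nn[2]<0.6: continue
        m=abs((P-q[0])@nn)<.003
        if best is None or m.sum()>best.sum(): best=m
    Q=P[best];c=Q.mean(0);nn=np.linalg.svd(Q-c)[2][2];nn*=np.sign(nn[2])
    print(n,len(P),best.sum(),"c",c,"n",nn,"tilt",np.degrees(np.arccos(nn[2])),"az",np.degrees(np.arctan2(nn[1],nn[0])),"uvmean",uv[best].mean(0))
# base of patch cradle
for n,f,b in (("top",t,(268,138,310,195)),("side",s,(270,180,335,235))):
    uv,P=cloud(f,*b); m=(P[:,2]>.006)&(P[:,2]<.014)
    hull=cv2.minAreaRect(P[m,:2].astype(np.float32)*1000); print("base",n,m.sum(),hull)
# remover
for n,f,b in (("top",t,(262,220,290,270)),("side",s,(195,225,250,250))):
    uv,P=cloud(f,*b); m=(P[:,2]>.006)&(P[:,2]<.03)
    Q=P[m];print("rem",n,m.sum(),cv2.minAreaRect(Q[:,:2].astype(np.float32)*1000),"z",np.percentile(Q[:,2],[10,50,90,98]))
    c=Q[:,:2].mean(0);d=np.linalg.svd(Q[:,:2]-c)[2][0];d*=np.sign(d[0]);p=(Q[:,:2]-c)@d
    print(c,d,np.degrees(np.arctan2(d[1],d[0])),p.min(),p.max())
    for lo in np.arange(-.05,.05,.01):
        k=(p>lo)&(p<lo+.01); 
        if k.sum():print("  %.3f n%d zmax %.4f zmed %.4f"%(lo,k.sum(),np.percentile(Q[k,2],90),np.median(Q[k,2])))
# tray rim
for n,f in (("top",t),):
    uv,P=cloud(f,360,180,440,270); m=(P[:,2]>.025)&(P[:,2]<.045)
    print("tray",m.sum(),cv2.minAreaRect(P[m,:2].astype(np.float32)*1000),np.median(P[m,2]))
    mi=(P[:,2]<.015)&(abs(uv[:,0]-400)<15)&(abs(uv[:,1]-225)<20); print("floor",np.median(P[mi,2]))
E
```

```text
cap tri (array([ 0.60635394, -0.05857701,  0.11363306]), np.float64(0.00630391528308886))
top 418 278 c [ 0.60420462 -0.05748231  0.11989943] n [-0.5435105  -0.13574566  0.82835346] tilt 34.070031818164864 az -165.97685005123793 uvmean [293.32733813 169.1294964 ]
side 387 288 c [ 0.60466947 -0.06032303  0.11903361] n [-0.56728569 -0.12897326  0.81335899] tilt 35.57457603352166 az -167.19144171175424 uvmean [295.62152778 190.67361111]
base top 323 ((631.61865234375, -50.486167907714844), (104.36333465576172, 66.17182922363281), 13.343544960021973)
base side 417 ((632.6915893554688, -53.309844970703125), (105.2083511352539, 66.04756927490234), 13.10619068145752)
rem top 193 ((434.666015625, -14.998947143554688), (14.144545555114746, 97.97606658935547), 70.67413330078125) z [0.00888977 0.01215477 0.0146988  0.01633515]
[ 0.42826347 -0.01260466] [ 0.9448492  -0.32750571] -19.1174520188959 -0.04215709002952671 0.05581080468694391
  -0.050 n5 zmax 0.0138 zmed 0.0119
  -0.040 n25 zmax 0.0153 zmed 0.0131
  -0.030 n23 zmax 0.0147 zmed 0.0128
  -0.020 n24 zmax 0.0148 zmed 0.0125
  -0.010 n24 z
[... 304 characters left out ...]
94940948486328) z [0.0077002  0.01151116 0.01394072 0.01488513]
[ 0.42996724 -0.01661126] [ 0.95000239 -0.31224264] -18.194434283428958 -0.042707379971342704 0.05435316596801388
  -0.050 n6 zmax 0.0138 zmed 0.0122
  -0.040 n27 zmax 0.0131 zmed 0.0126
  -0.030 n26 zmax 0.0147 zmed 0.0122
  -0.020 n28 zmax 0.0142 zmed 0.0123
  -0.010 n29 zmax 0.0137 zmed 0.0123
  0.000 n27 zmax 0.0144 zmed 0.0129
  0.010 n23 zmax 0.0144 zmed 0.0120
  0.020 n15 zmax 0.0114 zmed 0.0103
  0.030 n15 zmax 0.0119 zmed 0.0099
  0.040 n14 zmax 0.0110 zmed 0.0102
tray 807 ((478.2768859863281, -313.8824768066406), (152.03004455566406, 189.98243713378906), 88.85231018066406) 0.03256570475645737
floor 0.003710787192155729
```

```bash
cat >> h.py <<'E'
def frame(zdir,jawhint):
    z=np.array(zdir,float);z/=np.linalg.norm(z);x=np.array(jawhint,float);x-=z*(x@z);x/=np.linalg.norm(x)
    return np.c_[x,np.cross(z,x),z]
def plan(o,pts,Rt,n):
    """rows in tool units from obs o through pts (list) to Rt"""
    p=np.array(o["tcp_pos"]);R=Ro.from_rotvec(o["orientation"]);Rt=Ro.from_matrix(Rt)
    w=(R.inv()*Rt).as_rotvec();print("total turn deg",np.degrees(w).round(2),"q",np.round(o["joints"],2))
    out=[];N=sum(n);dr=w/N
    for q,k in zip(pts,n):
        st=(np.array(q)-p)/k
        for i in range(k):
            out.append(((R.inv().apply(st))/.12).round(3).tolist()+(np.degrees(dr)/120).round(4).tolist())
            R=R*Ro.from_rotvec(dr)
        p=np.array(q)
    for a in out: print(a[:3],a[3:], "%.0fmm %.1fdeg"%(np.linalg.norm(a[:3])*120,np.linalg.norm(a[3:])*120))
def az(a): a=np.radians(a); return [np.cos(a),np.sin(a),0]
E
python3 - <<'E'
from h import *
from bench import r
print(r.hold_point_z)
plan(r.get_obs(),[(.44,.10,.33),(.4315,-.0152,.26)],frame([0,0,-1],az(70.6)),[16,5])
E
```

```text
0.1547
total turn deg [0.01 0.09 1.71] q [-1.37  0.48  0.02  1.56 -0.01  1.11 -0.08]
[-0.232, 0.202, 0.039] [0.0, 0.0, 0.0007] 37mm 0.1deg
[-0.232, 0.203, 0.039] [0.0, 0.0, 0.0007] 37mm 0.1deg
[-0.232, 0.203, 0.039] [0.0, 0.0, 0.0007] 37mm 0.1deg
[-0.231, 0.203, 0.039] [0.0, 0.0, 0.0007] 37mm 0.1deg
[-0.231, 0.204, 0.039] [0.0, 0.0, 0.0007] 37mm 0.1deg
[-0.231, 0.204, 0.039] [0.0, 0.0, 0.0007] 37mm 0.1deg
[-0.23, 0.204, 0.039] [0.0, 0.0, 0.0007] 37mm 0.1deg
[-0.23, 0.205, 0.039] [0.0, 0.0, 0.0007] 37mm 0.1deg
[-0.23, 0.205, 0.039] [0.0, 0.0, 0.0007] 37mm 0.1deg
[-0.23, 0.205, 0.039] [0.0, 0.0, 0.0007] 37mm 0.1deg
[-0.229, 0.206, 0.039] [0.0, 0.0, 0.0007] 37mm 0.1deg
[-0.229, 0.206, 0.039] [0.0, 0.0, 0.0007] 37mm 0.1deg
[-0.229, 0.206, 0.039] [0.0, 0.0, 0.0007] 37mm 0.1deg
[-0.228, 0.207, 0.039] [0.0, 0.0, 0.0007] 37mm 0.1deg
[-0.228, 0.207, 0.039] [0.0, 0.0, 0.0007] 37mm 0.1deg
[-0.228, 0.207, 0.039] [0.0, 0.0, 0.0007] 37mm 0.1deg
[-0.186, 0.049, 0.117] [0.0, 0.0, 0.0007] 27mm 0.1deg
[-0.186, 0.049, 0.117] [0.0, 0.0, 0.0007] 27mm 0.1deg
[-0.186, 0.05, 0.117] [0.0, 0.0, 0.0007] 27mm 0.1deg
[-0.186, 0.05, 0.117] [0.0, 0.0, 0.0007] 27mm 0.1deg
[-0.186, 0.05, 0.117] [0.0, 0.0, 0.0007] 27mm 0.1deg
```

Call:
apply_moves --dp '[[-0.23, 0.205, 0.04], [-0.23, 0.205, 0.04], [-0.23, 0.205, 0.04], [-0.23, 0.205, 0.04], [-0.23, 0.205, 0.04], [-0.23, 0.205, 0.04], [-0.23, 0.205, 0.04], [-0.23, 0.205, 0.04], [-0.23, 0.205, 0.04], [-0.23, 0.205, 0.04], [-0.23, 0.205, 0.04], [-0.23, 0.205, 0.04]]' --twist '[[0, 0, 0], [0, 0, 0], [0, 0, 0], [0, 0, 0], [0, 0, 0], [0, 0, 0], [0, 0, 0], [0, 0, 0], [0, 0, 0], [0, 0, 0], [0, 0, 0], [0, 0, 0]]' --jaw '[0, 0, 0, 0, 0, 0, 0, 0, 0, 0, 0, 0]'

```text
clock: 1.3
tcp_pos: [0.3879, 0.2258, 0.3405]
orientation: [-2.527, -1.867, 0.01]
contact_force: [0.7, -0.0, 0.2]
grip_width: 0.0852
```

```bash
python3 - <<'E'
from h import *
from bench import r
plan(r.get_obs(),[(.44,.10,.33),(.4315,-.0152,.26)],frame([0,0,-1],az(70.6)),[6,5])
E
```

```text
total turn deg [-0.21  0.29  2.32] q [-0.83  0.19  0.18  2.15 -0.05  0.81  0.65]
[-0.146, 0.121, 0.015] [-0.0002, 0.0002, 0.0018] 23mm 0.2deg
[-0.145, 0.121, 0.015] [-0.0002, 0.0002, 0.0018] 23mm 0.2deg
[-0.145, 0.122, 0.015] [-0.0002, 0.0002, 0.0018] 23mm 0.2deg
[-0.144, 0.122, 0.015] [-0.0002, 0.0002, 0.0018] 23mm 0.2deg
[-0.144, 0.123, 0.015] [-0.0002, 0.0002, 0.0018] 23mm 0.2deg
[-0.144, 0.123, 0.015] [-0.0002, 0.0002, 0.0018] 23mm 0.2deg
[-0.186, 0.047, 0.117] [-0.0002, 0.0002, 0.0018] 27mm 0.2deg
[-0.186, 0.048, 0.117] [-0.0002, 0.0002, 0.0018] 27mm 0.2deg
[-0.186, 0.048, 0.117] [-0.0002, 0.0002, 0.0018] 27mm 0.2deg
[-0.186, 0.049, 0.117] [-0.0002, 0.0002, 0.0018] 27mm 0.2deg
[-0.186, 0.05, 0.117] [-0.0002, 0.0002, 0.0018] 27mm 0.2deg
```

Call:
apply_moves --dp '[[-0.145, 0.122, 0.015], [-0.145, 0.122, 0.015], [-0.145, 0.122, 0.015], [-0.145, 0.122, 0.015], [-0.145, 0.122, 0.015], [-0.145, 0.122, 0.015], [-0.186, 0.05, 0.117], [-0.186, 0.05, 0.117], [-0.186, 0.05, 0.117], [-0.186, 0.05, 0.117], [-0.186, 0.05, 0.117], [0, 0, 0]]' --twist '[[0, 0, 0.002], [0, 0, 0.002], [0, 0, 0.002], [0, 0, 0.002], [0, 0, 0.002], [0, 0, 0.002], [0, 0, 0.002], [0, 0, 0.002], [0, 0, 0.002], [0, 0, 0.002], [0, 0, 0.002], [0, 0, 0]]' --jaw '[0, 0, 0, 0, 0, 0, 0, 0, 0, 0, 0, 90]'

```text
clock: 2.5
tcp_pos: [0.4312, -0.032, 0.2562]
orientation: [2.577, 1.794, -0.014]
contact_force: [-0.2, 0.4, -0.2]
grip_width: 0.0733
```

```bash
python3 - <<'E'
from h import *
from bench import r
o=r.get_obs();print(o["tcp_pos"],o["grip_width"])
plan(o,[(.4325,-.0152,.20),(.4325,-.0152,.177)],frame([0,0,-1],az(70.6)),[4,3])
E
```

```text
[ 0.43122856 -0.03204913  0.25618308] 0.07325738850679739
total turn deg [-0.23  0.47 -0.92] q [-0.34  0.32  0.31  2.26 -0.17  0.59  1.31]
[0.035, -0.009, 0.117] [-0.0003, 0.0006, -0.0011] 15mm 0.2deg
[0.035, -0.009, 0.117] [-0.0003, 0.0006, -0.0011] 15mm 0.2deg
[0.035, -0.009, 0.117] [-0.0003, 0.0006, -0.0011] 15mm 0.2deg
[0.034, -0.009, 0.117] [-0.0003, 0.0006, -0.0011] 15mm 0.2deg
[0.0, 0.0, 0.064] [-0.0003, 0.0006, -0.0011] 8mm 0.2deg
[0.0, 0.0, 0.064] [-0.0003, 0.0006, -0.0011] 8mm 0.2deg
[0.0, 0.0, 0.064] [-0.0003, 0.0006, -0.0011] 8mm 0.2deg
```

Call:
apply_moves --dp '[[0.035, -0.009, 0.1], [0.035, -0.009, 0.1], [0.035, -0.009, 0.1], [0.035, -0.009, 0.1], [0, 0, 0], [0, 0, 0]]' --twist '[[0, 0.001, -0.001], [0, 0.001, -0.001], [0, 0.001, -0.001], [0, 0.001, -0.001], [0, 0, 0], [0, 0, 0]]' --jaw '[100, 100, 100, 100, 100, 100]'

```text
clock: 3.1
tcp_pos: [0.4336, -0.0125, 0.2074]
orientation: [-2.567, -1.804, 0.001]
contact_force: [-0.6, 0.5, -0.5]
grip_width: 0.0517
```

```bash
python3 - <<'E'
from h import *
from bench import r
o=r.get_obs();print(o["tcp_pos"],o["grip_width"])
plan(o,[(.4325,-.0152,.177)],frame([0,0,-1],az(70.6)),[4])
for n in ("side","top"):
    f=r.grab_frame(n); pickle.dump(f,open(f"{n}1.pkl","wb"))
crop(load("side1.pkl"),150,130,310,260,5,"pics/s1.png");crop(load("top1.pkl"),200,180,360,290,5,"pics/t1.png")
E
```

```text
[ 0.43364202 -0.01251953  0.20743713] 0.0517182663882341
total turn deg [-0.22 -0.1  -0.42] q [-0.32  0.42  0.25  2.28 -0.24  0.47  1.34]
[-0.006, -0.0, 0.063] [-0.0005, -0.0002, -0.0009] 8mm 0.1deg
[-0.006, -0.0, 0.063] [-0.0005, -0.0002, -0.0009] 8mm 0.1deg
[-0.006, -0.0, 0.063] [-0.0005, -0.0002, -0.0009] 8mm 0.1deg
[-0.006, -0.0, 0.063] [-0.0005, -0.0002, -0.0009] 8mm 0.1deg
```

View pics/s1.png

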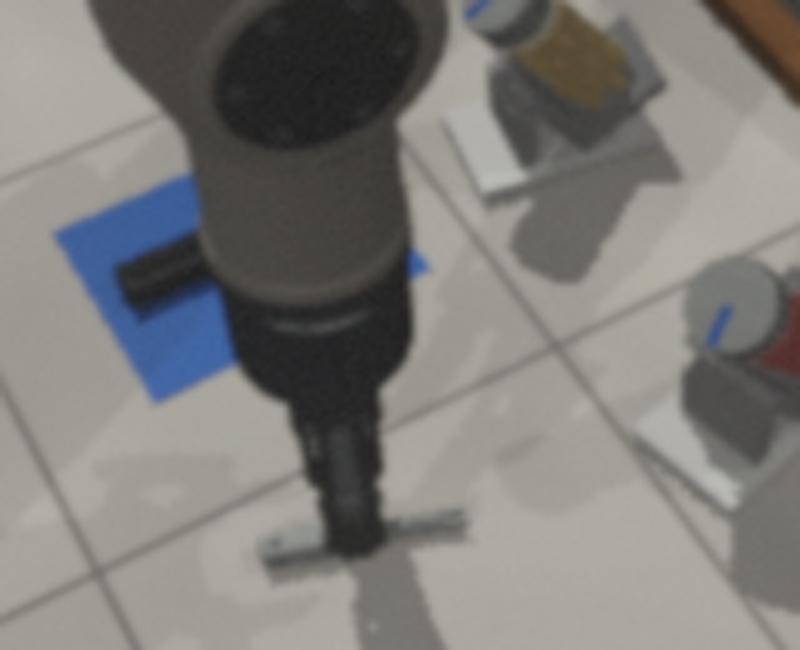

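View pics/t1.png

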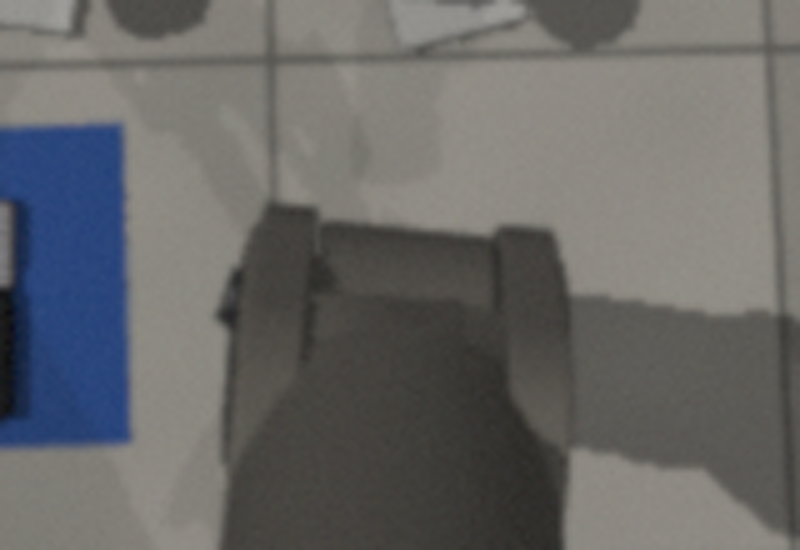

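In the side view, the fingers stand over the remover's body with the fingertip at crop (355,545) and the tool's body at (290,550), well aligned. I'll go down and close.

Call:
apply_moves --dp '[[-0.006, 0, 0.063], [-0.006, 0, 0.063], [-0.006, 0, 0.063], [-0.006, 0, 0.058], [0, 0, 0], [0, 0, 0], [0, 0, 0], [0, 0, 0], [0, 0, 0], [0, 0, 0]]' --twist '[[0, 0, -0.001], [0, 0, -0.001], [0, 0, -0.001], [0, 0, -0.001], [0, 0, 0], [0, 0, 0], [0, 0, 0], [0, 0, 0], [0, 0, 0], [0, 0, 0]]' --jaw '[100, 100, 100, 100, 100, 255, 255, 255, 255, 255]' --grip_force 50

```text
clock: 4.2
tcp_pos: [0.433, -0.0161, 0.1767]
orientation: [-2.561, -1.814, -0.003]
contact_force: [-0.3, 0.0, 0.0]
grip_width: 0.0124
```

```bash
python3 - <<'E'
from h import *
from bench import r
o=r.get_obs();print(o["tcp_pos"],o["grip_width"],o["contact_force"])
E
```

```text
[ 0.43301885 -0.01606914  0.1766648 ] 0.012411646926093502 [-0.34885895  0.03394453  0.03104325]
```

```bash
python3 - <<'E'
from h import *
from bench import r
o=r.get_obs()
plan(o,[(.433,-.016,.26),(.478,-.314,.26)],frame([0,0,-1],az(88)),[4,11])
E
```

```text
total turn deg [ -0.05  -0.19 -17.38] q [-0.28  0.49  0.21  2.28 -0.27  0.39  1.38]
[0.001, -0.0, -0.174] [-0.0, -0.0001, -0.0097] 21mm 1.2deg
[0.001, -0.0, -0.174] [-0.0, -0.0001, -0.0097] 21mm 1.2deg
[0.001, -0.0, -0.174] [-0.0, -0.0001, -0.0097] 21mm 1.2deg
[0.001, -0.0, -0.174] [-0.0, -0.0001, -0.0097] 21mm 1.2deg
[-0.21, 0.09, -0.001] [-0.0, -0.0001, -0.0097] 27mm 1.2deg
[-0.211, 0.086, -0.001] [-0.0, -0.0001, -0.0097] 27mm 1.2deg
[-0.213, 0.082, -0.0] [-0.0, -0.0001, -0.0097] 27mm 1.2deg
[-0.215, 0.078, -0.0] [-0.0, -0.0001, -0.0097] 27mm 1.2deg
[-0.216, 0.073, -0.0] [-0.0, -0.0001, -0.0097] 27mm 1.2deg
[-0.218, 0.069, -0.0] [-0.0, -0.0001, -0.0097] 27mm 1.2deg
[-0.219, 0.064, -0.0] [-0.0, -0.0001, -0.0097] 27mm 1.2deg
[-0.22, 0.06, -0.0] [-0.0, -0.0001, -0.0097] 27mm 1.2deg
[-0.221, 0.055, -0.0] [-0.0, -0.0001, -0.0097] 27mm 1.2deg
[-0.223, 0.051, -0.0] [-0.0, -0.0001, -0.0097] 27mm 1.2deg
[-0.224, 0.046, -0.0] [-0.0, -0.0001, -0.0097] 27mm 1.2deg
```

Call:
apply_moves --dp '[[0, 0, -0.1], [0, 0, -0.174], [0, 0, -0.2], [0, 0, -0.2], [-0.21, 0.09, 0], [-0.21, 0.086, 0], [-0.21, 0.082, 0], [-0.215, 0.078, 0], [-0.216, 0.073, 0], [-0.218, 0.07, 0], [-0.22, 0.065, 0], [-0.22, 0.06, 0], [-0.22, 0.055, 0], [-0.22, 0.05, 0], [-0.12, 0.02, 0], [0, 0, 0], [0, 0, 0]]' --twist '[[0, 0, 0], [0, 0, -0.01], [0, 0, -0.01], [0, 0, -0.01], [0, 0, -0.01], [0, 0, -0.01], [0, 0, -0.01], [0, 0, -0.01], [0, 0, -0.01], [0, 0, -0.01], [0, 0, -0.01], [0, 0, -0.01], [0, 0, -0.01], [0, 0, -0.01], [0, 0, 0], [0, 0, 0], [0, 0, 0]]' --jaw '[255, 255, 255, 255, 255, 255, 255, 255, 255, 255, 255, 255, 255, 255, 255, 255, 255]'

```text
clock: 5.9
tcp_pos: [0.4744, -0.3103, 0.2737]
orientation: [2.275, 2.161, 0.012]
contact_force: [-0.3, 1.0, 0.4]
grip_width: 0.0122
```

```bash
python3 - <<'E'
from h import *
from bench import r
o=r.get_obs();print(o["tcp_pos"],o["grip_width"])
plan(o,[(.478,-.314,.2),(.478,-.314,.184)],frame([0,0,-1],az(88)),[5,3])
for n in ("side",):
    f=r.grab_frame(n); pickle.dump(f,open(f"{n}2.pkl","wb"))
cv2.imwrite("pics/s2.png",cv2.resize(f["color"][:,:,::-1],(800,600)))
E
```

```text
[ 0.47440847 -0.31025125  0.27371961] 0.012246376031741356
total turn deg [ 0.46 -0.14 -0.94] q [ 0.26  0.47  0.28  1.95 -0.19  0.74  2.16]
[-0.006, 0.005, 0.123] [0.0005, -0.0001, -0.001] 15mm 0.1deg
[-0.006, 0.005, 0.123] [0.0005, -0.0001, -0.001] 15mm 0.1deg
[-0.006, 0.006, 0.123] [0.0005, -0.0001, -0.001] 15mm 0.1deg
[-0.006, 0.006, 0.123] [0.0005, -0.0001, -0.001] 15mm 0.1deg
[-0.006, 0.006, 0.123] [0.0005, -0.0001, -0.001] 15mm 0.1deg
[-0.0, -0.0, 0.044] [0.0005, -0.0001, -0.001] 5mm 0.1deg
[-0.0, -0.0, 0.044] [0.0005, -0.0001, -0.001] 5mm 0.1deg
[-0.0, -0.0, 0.044] [0.0005, -0.0001, -0.001] 5mm 0.1deg
```

View pics/s2.png

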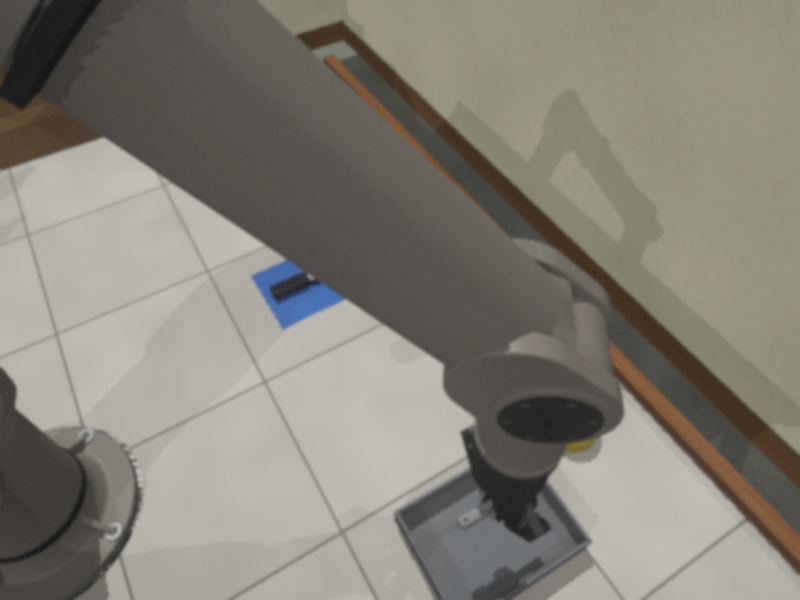

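The remover is held level over the tray (side 500,520). Lowering it now.

Call:
apply_moves --dp '[[-0.006, 0.006, 0.123], [-0.006, 0.006, 0.123], [-0.006, 0.006, 0.123], [-0.006, 0.006, 0.123], [-0.006, 0.006, 0.123], [0, 0, 0.044], [0, 0, 0.03], [0, 0, 0.02], [0, 0, 0]]' --twist '[[0, 0, -0.001], [0, 0, -0.001], [0, 0, -0.001], [0, 0, -0.001], [0, 0, -0.001], [0, 0, -0.001], [0, 0, 0], [0, 0, 0], [0, 0, 0]]' --jaw '[255, 255, 255, 255, 255, 255, 255, 255, 255]'

```text
clock: 6.85
tcp_pos: [0.4792, -0.3092, 0.182]
orientation: [-2.255, -2.184, -0.014]
contact_force: [0.4, -0.3, -1.7]
grip_width: 0.0124
```

Call:
apply_moves --dp '[[0, 0, 0], [0, 0, 0], [0, 0, 0], [0, 0, 0], [0, 0, 0], [0, 0, -0.15], [0, 0, -0.3], [0, 0, -0.3], [0, 0, -0.3], [0, 0, 0], [0, 0, 0]]' --twist '[[0, 0, 0], [0, 0, 0], [0, 0, 0], [0, 0, 0], [0, 0, 0], [0, 0, 0], [0, 0, 0], [0, 0, 0], [0, 0, 0], [0, 0, 0], [0, 0, 0]]' --jaw '[110, 110, 110, 110, 110, 110, 110, 110, 0, 0, 0]'

```text
clock: 7.95
tcp_pos: [0.4784, -0.3102, 0.3117]
orientation: [-2.255, -2.183, -0.013]
contact_force: [-0.4, 0.2, -0.2]
grip_width: 0.0853
```

```bash
python3 - <<'E'
from h import *
from bench import r
o=r.get_obs();print(o["tcp_pos"],o["grip_width"])
n=-np.array([.5584,.131,-.8192]); cap=np.array([.6093,-.0576,.1117])
G=cap+(.1547+.004)*n
print("grasp tcp",G, "pre",G+.07*n)
Rt=frame(-n,az(5))
P=G+.12*n
plan(o,[(.45,-.2,.36),P],Rt,[7,7])
for m in ("side","top"):
    f=r.grab_frame(m); pickle.dump(f,open(f"{m}3.pkl","wb"))
cv2.imwrite("pics/s3.png",cv2.resize(f["color"][:,:,::-1],(800,600)))
E
```

```text
[ 0.47840019 -0.31016517  0.31169878] 0.08525346049828424
grasp tcp [ 0.52068192 -0.0783897   0.24170704] pre [ 0.48159392 -0.0875597   0.29905104]
total turn deg [-20.73  31.8   81.99] q [ 0.24  0.42  0.29  1.91 -0.17  0.83  2.16]
[0.13, -0.038, -0.057] [-0.0123, 0.0189, 0.0488] 18mm 6.5deg
[0.128, -0.05, -0.053] [-0.0123, 0.0189, 0.0488] 18mm 6.5deg
[0.124, -0.061, -0.049] [-0.0123, 0.0189, 0.0488] 18mm 6.5deg
[0.12, -0.073, -0.046] [-0.0123, 0.0189, 0.0488] 18mm 6.5deg
[0.113, -0.083, -0.043] [-0.0123, 0.0189, 0.0488] 18mm 6.5deg
[0.106, -0.093, -0.041] [-0.0123, 0.0189, 0.0488] 18mm 6.5deg
[0.098, -0.103, -0.04] [-0.0123, 0.0189, 0.0488] 18mm 6.5deg
[0.083, -0.086, 0.047] [-0.0123, 0.0189, 0.0488] 15mm 6.5deg
[0.072, -0.095, 0.048] [-0.0123, 0.0189, 0.0488] 15mm 6.5deg
[0.06, -0.103, 0.048] [-0.0123, 0.0189, 0.0488] 15mm 6.5deg
[0.047, -0.11, 0.047] [-0.0123, 0.0189, 0.0488] 15mm 6.5deg
[0.034, -0.115, 0.046] [-0.0123, 0.0189, 0.0488] 15mm 6.5deg
[0.02, -0.119, 0.044] [-0.0123, 0.0189, 0.0488] 15mm 6.5deg
[0.006, -0.121, 0.042] [-0.0123, 0.0189, 0.0488] 15mm 6.5deg
```

View pics/s3.png

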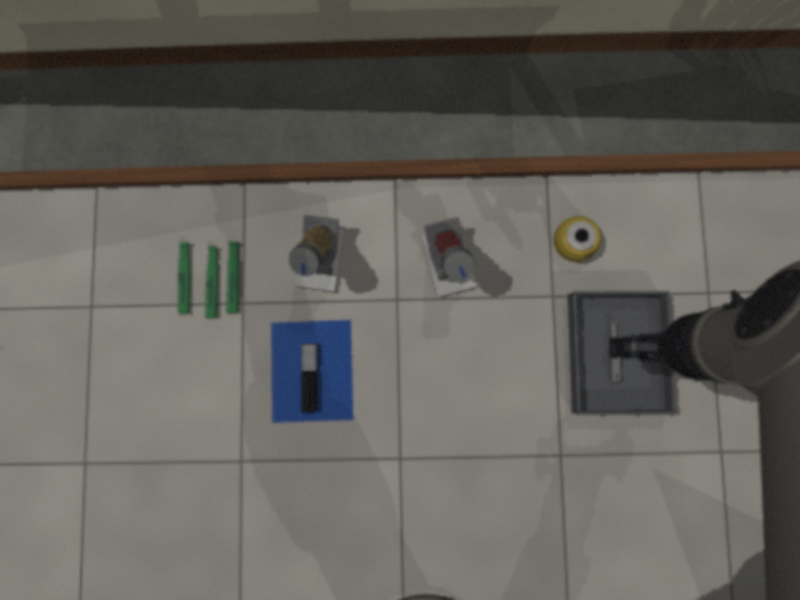

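The remover now lies flat in the tray (top 615,350). I'll move to the pre-grasp pose over the cap.

Call:
apply_moves --dp '[[0.13, -0.038, -0.057], [0.128, -0.05, -0.053], [0.124, -0.06, -0.05], [0.12, -0.073, -0.046], [0.113, -0.083, -0.043], [0.106, -0.093, -0.041], [0.098, -0.103, -0.04], [0.083, -0.086, 0.047], [0.072, -0.095, 0.048], [0.06, -0.103, 0.048], [0.047, -0.11, 0.047], [0.034, -0.115, 0.046], [0.02, -0.119, 0.044], [0.006, -0.12, 0.042], [0, 0, 0]]' --twist '[[-0.012, 0.019, 0.049], [-0.012, 0.019, 0.049], [-0.012, 0.019, 0.049], [-0.012, 0.019, 0.049], [-0.012, 0.019, 0.049], [-0.012, 0.019, 0.049], [-0.012, 0.019, 0.049], [-0.012, 0.019, 0.049], [-0.012, 0.019, 0.049], [-0.012, 0.019, 0.049], [-0.012, 0.019, 0.049], [-0.012, 0.019, 0.049], [-0.012, 0.019, 0.049], [-0.012, 0.019, 0.049], [0, 0, 0]]' --jaw '[0, 0, 0, 0, 0, 0, 0, 0, 0, 0, 0, 0, 0, 0, 0]'

```text
clock: 9.55
tcp_pos: [0.4521, -0.0844, 0.3237]
orientation: [-2.883, 0.032, -0.843]
contact_force: [0.4, 0.7, -0.6]
grip_width: 0.0854
```

```bash
cat > g.py <<'E'
from h import *
from bench import r
o=r.get_obs();print(o["tcp_pos"],o["grip_width"])
n=-np.array([.5584,.131,-.8192]); cap=np.array([.6093,-.0576,.1117])
G=cap+(.1547+.004)*n
E
python3 - <<'E'
from g import *
plan(o,[G+.06*n],frame(-n,az(5)),[5])
E
```

```text
[ 0.45210851 -0.08443309  0.32367202] 0.08542213622058872
total turn deg [ 0.33  1.43 -4.5 ] q [-0.03  0.16  0.16  2.32 -1.11  0.24  1.13]
[0.02, 0.012, 0.077] [0.0006, 0.0024, -0.0075] 10mm 0.9deg
[0.02, 0.012, 0.077] [0.0006, 0.0024, -0.0075] 10mm 0.9deg
[0.019, 0.012, 0.077] [0.0006, 0.0024, -0.0075] 10mm 0.9deg
[0.018, 0.013, 0.077] [0.0006, 0.0024, -0.0075] 10mm 0.9deg
[0.018, 0.013, 0.077] [0.0006, 0.0024, -0.0075] 10mm 0.9deg
```

```bash
cat > fk.py <<'E'
from h import *
import itertools
from scipy.optimize import least_squares
def fk(p,q,s):
    h,L1,L2,d,a,b=p[:6]
    R=Ro.identity();x=np.zeros(3)
    def rz(t): return Ro.from_euler('z',t)
    def ry(t): return Ro.from_euler('y',t)
    R=rz(s[0]*q[0]+a);x=x+[0,0,h]
    R=R*ry(q[1])*rz(s[1]*q[2]);x=x+R.apply([0,0,L1])
    R=R*ry(q[3])*rz(s[2]*q[4]);x=x+R.apply([0,0,L2])
    R=R*ry(q[5])*rz(s[3]*q[6]+b);x=x+R.apply([0,0,d])
    return x,R
E
cat > fit.py <<'E'
from fk import *
from bench import r
o=r.get_obs()
D=[([-1.37009821,.47779215,.02234882,1.55645227,-.01149202,1.10929211,-.08309676],[.20505548,.64280991,.40373059],[2.53566614,1.85271406,-.00215904]),
(list(o["joints"]),o["tcp_pos"],o["orientation"])]
best=None
for s in itertools.product((1,-1),repeat=4):
    def res(p):
        e=[]
        for q,x,w in D:
            X,R=fk(p,q,s);e+=list(X-x)+list(.3*(R.inv()*Ro.from_rotvec(w)).as_rotvec())
        return e
    for b0 in (0,1.57,3.14,-1.57):
      S=least_squares(res,[.35,.55,.45,.25,-.1,b0])
      if best is None or S.cost<best[0]: best=(S.cost,s,S.x,np.array(S.fun))
print(best)
pickle.dump((best[1],best[2]),open("fk.pkl","wb"))
for q,x in (([-0.28,0.49,0.21,2.28,-0.27,0.39,1.38],(.433,-.016,.1767)),([0.24,0.42,0.29,1.91,-0.17,0.83,2.16],(.4784,-.3102,.3117))):
    print(fk(best[2],q,best[1])[0],x)
E
python3 fit.py
```

```text
(np.float64(0.000270921944763759), (-1, -1, -1, -1), array([ 0.30145175,  0.52693513,  0.48534389,  0.1449895 , -0.09967979,
       -3.23299116]), array([ 5.33400244e-03, -2.15394634e-04,  3.74673625e-03, -5.42367312e-05,
        1.88965756e-06, -2.48433837e-03, -7.05048810e-04,  1.41334874e-02,
       -3.74673625e-03,  1.61619076e-02, -3.38573643e-03,  2.48433848e-03]))
[ 4.24602720e-01 -2.55660425e-04  1.72984984e-01] (0.433, -0.016, 0.1767)
[ 0.47568717 -0.30585257  0.31131661] (0.4784, -0.3102, 0.3117)
```

```bash
cat > ik.py <<'E'
from fk import *
s,p=pickle.load(open("fk.pkl","rb"))
lo=np.array([-2.96,-.34,-1.41,.24,-1.37,.17,-2.96]);hi=np.array([2.96,2.1,1.46,2.44,4.51,1.92,2.96])
n=-np.array([.5584,.131,-.8192]); cap=np.array([.6093,-.0576,.1117]);G=cap+(.1547+.004)*n
def ik(x,R,q0,reg=0,m=.04):
    Rt=Ro.from_matrix(R)
    f=lambda q:np.r_[(lambda X,Q:np.r_[(X-x)*3,(Q.inv()*Rt).as_rotvec()])(*fk(p,q,s)),reg*(q-q0)]
    S=least_squares(f,np.clip(q0,lo+m+.001,hi-m-.001),bounds=(lo+m,hi-m));return S.x,np.linalg.norm(f(S.x)[:6])
E
cat > t.py <<'E'
from ik import *
rng=np.random.default_rng(1)
for a in range(-80,100,30):
  L=[]
  for k in range(12):
    q,e=ik(G,frame(-n,az(a)),rng.uniform(lo,hi))
    if e<1e-3:L.append(q)
  print(a,len(L))
  for q in L[:6]: print("   ",q.round(2),"margin",np.minimum(q-lo,hi-q).min().round(2))
E
python3 t.py
```

```text
-80 2
    [-0.9   1.08  1.42  2.21  4.38  1.23  0.07] margin 0.04
    [ 0.9   0.63 -0.95  2.21  1.79  0.21 -2.92] margin 0.04
-50 1
    [ 1.06  0.84 -1.23  2.21  1.75  0.47 -2.33] margin 0.18
-20 7
    [-0.87  0.95  1.32  2.21  4.42  1.09  1.06] margin 0.09
    [ 0.91  0.64 -0.97  2.21  1.78  0.22 -1.96] margin 0.05
    [ 0.92  0.64 -0.98  2.21  1.77  0.24 -1.95] margin 0.07
    [ 0.9   0.63 -0.96  2.21  1.78  0.22 -1.97] margin 0.05
    [ 0.9   0.63 -0.95  2.21  1.79  0.21 -1.97] margin 0.04
    [ 0.91  0.64 -0.98  2.21  1.78  0.23 -1.96] margin 0.06
10 5
    [ 1.    0.73 -1.11  2.21  1.75  0.34 -1.27] margin 0.17
    [ 0.96  0.69 -1.05  2.21  1.76  0.29 -1.3 ] margin 0.12
    [ 1.02  0.76 -1.15  2.21  1.75  0.38 -1.25] margin 0.21
    [ 0.95  0.68 -1.04  2.21  1.76  0.28 -1.31] margin 0.11
    [ 0.92  0.65 -0.99  2.21  1.77  0.24 -1.34] margin 0.07
40 5
    [ 0.9   0.63 -0.96  2.21  1.78  0.22 -0.74] margin 0.05
    [ 0.94  0.66 -1.01  2.21  1.77  0.26 -0.7 ] margin 0.09
    [ 0.93  0.65 -1.    2.21  1.77  0.25 -0.72] margin 0.08
    [ 0.96  0.69 -1.05  2.21  1.76  0.29 -0.68] margin 0.12
    [ 0.91  0.64 -0.97  2.21  1.78  0.23 -0.73] margin 0.06
70 5
    [ 0.94  0.66 -1.01  2.21  1.76  0.26 -0.18] margin 0.09
    [ 1.09  0.89 -1.27  2.21  1.75  0.53 -0.05] margin 0.14
    [-0.84  0.87  1.25  2.21  4.45  1.    2.85] margin 0.06
    [ 1.08  0.88 -1.26  2.21  1.75  0.51 -0.05] margin 0.15
    [-0.9   1.06  1.4   2.21  4.39  1.2   2.78] margin 0.06
```

```bash
cat > sim.py <<'E'
from ik import *
def rng_(q): return np.minimum(q-lo,hi-q).min()
def sim(q,way,N=12,reg=.02,show=True):
    # way: list of (pos, R)
    for x,Rm in way:
        X,R0=fk(p,q,s);w=(R0.inv()*Ro.from_matrix(Rm)).as_rotvec()
        for k in range(1,N+1):
            q,e=ik(X+(np.array(x)-X)*k/N,(R0*Ro.from_rotvec(w*k/N)).as_matrix(),q,reg,m=.0)
        if show: print(np.round(x,3),"q",q.round(2),"err %.4f"%e,"marg %.2f"%rng_(q))
    return q
E
cat > t2.py <<'E'
from sim import *
rng=np.random.default_rng(2)
# how feasible is approach: heights above G and jaw angles, from good config
q0=np.array([1.0,.75,-1.13,2.21,1.75,.37,.0])
for a in (20,60,90,120,150,175):
    print(a)
    for dx in ((0,0,0),(0,0,.06),(-.02,0,.07),tuple(.06*n),(0,.0,.12)):
        q,e=ik(G+np.array(dx),frame(-n,az(a)),q0); print("  ",np.round(dx,2),q.round(2),"e %.4f m %.2f"%(e,rng_(q)))
E
python3 t2.py
```

```text
20
   [0 0 0] [ 0.92  0.65 -0.99  2.21  1.77  0.24 -1.13] e 0.0000 m 0.07
   [0.   0.   0.06] [ 1.06  0.59 -1.17  2.19  1.27  0.3  -0.66] e 0.0000 m 0.13
   [-0.02  0.    0.07] [ 1.14  0.58 -1.26  2.22  1.25  0.31 -0.64] e 0.0000 m 0.14
   [-0.03 -0.01  0.05] [ 1.12  0.56 -1.18  2.26  1.36  0.25 -0.73] e 0.0000 m 0.08
   [0.   0.   0.12] [ 1.2   0.54 -1.35  2.15  0.95  0.39 -0.38] e 0.0000 m 0.06
60
   [0 0 0] [ 1.04  0.79 -1.18  2.21  1.75  0.42 -0.25] e 0.0000 m 0.23
   [0.   0.   0.06] [ 1.11  0.66 -1.25  2.19  1.36  0.37  0.05] e 0.0000 m 0.16
   [-0.02  0.    0.07] [ 1.17  0.62 -1.3   2.22  1.31  0.36  0.08] e 0.0000 m 0.11
   [-0.03 -0.01  0.05] [ 1.14  0.58 -1.2   2.26  1.38  0.27  0.02] e 0.0000 m 0.10
   [0.   0.   0.12] [ 1.2   0.54 -1.35  2.15  0.94  0.39  0.4 ] e 0.0000 m 0.06
90
   [0 0 0] [ 0.99  0.72 -1.09  2.21  1.75  0.33  0.17] e 0.0000 m 0.16
   [0.   0.   0.06] [ 1.06  0.58 -1.17  2.19  1.26  0.29  0.58] e 0.0000 m 0.12
   [-0.02  0.    0.07] [ 1.11  0.53 -1.2   2.22  1.16  0.26  0.66] e 0.0000 m 0.09
   [-0.03 -0.01  0.05] [ 1.13  0.57 -1.19  2.26  1.37  0.26  0.
[... 602 characters left out ...]
  0.53 -1.09  2.19  1.16  0.23  1.57] e 0.0000 m 0.06
   [-0.02  0.    0.07] [ 1.09  0.51 -1.16  2.22  1.1   0.24  1.62] e 0.0000 m 0.07
   [-0.03 -0.01  0.05] [ 1.11  0.54 -1.15  2.26  1.33  0.22  1.43] e 0.0000 m 0.05
   [0.   0.   0.12] [ 1.13  0.43 -1.22  2.15  0.65  0.3   2.02] e 0.0000 m 0.13
175
   [0 0 0] [ 0.9   0.63 -0.96  2.21  1.78  0.22  1.47] e 0.0000 m 0.05
   [0.   0.   0.06] [ 1.03  0.55 -1.12  2.19  1.2   0.25  2.  ] e 0.0000 m 0.08
   [-0.02  0.    0.07] [ 1.11  0.53 -1.19  2.22  1.15  0.26  2.05] e 0.0000 m 0.09
   [-0.03 -0.01  0.05] [ 1.12  0.56 -1.17  2.26  1.35  0.24  1.89] e 0.0000 m 0.07
   [0.   0.   0.12] [ 1.15  0.45 -1.24  2.15  0.72  0.31  2.43] e 0.0000 m 0.14
```

```bash
cat > t3.py <<'E'
from sim import *
from bench import r
q=np.array(r.get_obs()["joints"])
def tz(lean_x,lean_y): # tool z dir
    return [np.tan(np.radians(lean_x)),np.tan(np.radians(lean_y)),-1]
A=80
for lab,way in {
 "direct":[(G+[0,0,.08],frame(-n,az(A))),(G,frame(-n,az(A)))],
 "lean":[((.52,.0,.38),frame(tz(0,-30),az(A))),((.50,-.0,.36),frame(tz(20,-35),az(A))),(G+[0,.0,.12],frame(-n,az(A))),(G+[0,0,.06],frame(-n,az(A))),(G,frame(-n,az(A)))],
 "lean2":[((.52,.05,.38),frame(tz(0,-50),az(A))),((.50,.05,.36),frame(tz(20,-60),az(A))),((.52,.0,.36),frame(tz(35,-30),az(A))),(G+[0,.0,.12],frame(-n,az(A))),(G+[0,0,.06],frame(-n,az(A))),(G,frame(-n,az(A)))],
}.items():
    print(lab); sim(q,way)
E
python3 t3.py
```

```text
direct
[ 0.521 -0.078  0.322] q [ 0.21  0.26 -0.1   2.18 -1.01  0.27  2.52] err 0.0002 marg 0.10
[ 0.521 -0.078  0.242] q [ 0.33  0.41 -0.24  2.19 -1.37  0.17  2.94] err 0.0489 marg 0.00
lean
[0.52 0.   0.38] q [-0.61  0.3   0.44  1.96  0.47  1.    0.91] err 0.0000 marg 0.48
[ 0.5  -0.    0.36] q [-0.74  0.26  0.54  2.12  0.8   0.72  0.45] err 0.0001 marg 0.32
[ 0.521 -0.078  0.362] q [ 0.42  0.21 -0.34  2.15 -0.65  0.3   2.16] err 0.0007 marg 0.13
[ 0.521 -0.078  0.302] q [ 0.45  0.32 -0.38  2.19 -0.94  0.17  2.48] err 0.0010 marg 0.00
[ 0.521 -0.078  0.242] q [ 0.33  0.41 -0.24  2.19 -1.37  0.17  2.94] err 0.0489 marg 0.00
lean2
[0.52 0.05 0.38] q [-0.9   0.41  0.62  1.95  0.68  1.16  0.63] err 0.0000 marg 0.49
[0.5  0.05 0.36] q [-1.05  0.45  0.73  2.06  0.92  1.05  0.13] err 0.0000 marg 0.38
[0.52 0.   0.36] q [-0.86  0.27  0.71  2.16  0.98  0.41  0.22] err 0.0001 marg 0.24
[ 0.521 -0.078  0.362] q [ 0.7   0.24 -0.65  2.15 -0.39  0.26  1.92] err 0.0004 marg 0.09
[ 0.521 -0.078  0.302] q [ 0.45  0.32 -0.38  2.19 -0.94  0.17  2.48] err 0.0010 marg 0.00
[ 0.521 -0.078  0.242] q [ 0.33  0.41 -0.24  2.19 -1.37  0.17  2.94] err 0.0489 marg 0.00
```

```bash
cat > t4.py <<'E'
from sim import *
from bench import r
q=np.array(r.get_obs()["joints"])
def pose(tilt,phi,back=.005,lift=0):
    t=np.radians(tilt);h=np.array(az(13.2))
    z=np.sin(t)*h+np.array([0,0,-np.cos(t)])
    M=Ro.from_rotvec(n*np.radians(phi)).as_matrix()@frame(z,az(-76.8))
    return cap-M[:,2]*(.1547+back+lift),M
if __name__=="__main__":
  for tilt in (0,10,20):
    print("tilt",tilt)
    q1=sim(q,[((.46,-.1,.37),frame([0,0,-1],az(-60))),pose(tilt,-45,lift=.08)])
    q2=sim(q1,[pose(tilt,-45)]+[pose(tilt,f) for f in (-25,0,25,45)])
    sim(q2,[pose(tilt,45,lift=.08)])
E
python3 t4.py
```

```text
tilt 0
[ 0.46 -0.1   0.37] q [-0.59  0.24  0.8   2.07 -0.22  0.91 -0.71] err 0.0001 marg 0.37
[ 0.599 -0.16   0.328] q [-0.27  0.61  0.73  1.74 -0.85  1.27 -1.18] err 0.0000 marg 0.52
[ 0.603 -0.126  0.256] q [-0.28  0.69  0.67  1.8  -0.93  1.16 -1.13] err 0.0000 marg 0.44
[ 0.611 -0.097  0.266] q [-0.4   0.67  0.7   1.78 -0.76  1.06 -1.02] err 0.0000 marg 0.61
[ 0.609 -0.058  0.271] q [-0.55  0.65  0.74  1.82 -0.56  0.89 -0.88] err 0.0000 marg 0.62
[ 0.594 -0.022  0.266] q [-0.72  0.64  0.8   1.9  -0.35  0.68 -0.76] err 0.0000 marg 0.51
[0.573 0.    0.256] q [-0.86  0.65  0.86  2.   -0.19  0.47 -0.68] err 0.0000 marg 0.30
[0.555 0.03  0.328] q [-1.04  0.54  1.    1.99 -0.11  0.61 -0.76] err 0.0000 marg 0.44
tilt 10
[ 0.46 -0.1   0.37] q [-0.59  0.24  0.8   2.07 -0.22  0.91 -0.71] err 0.0001 marg 0.37
[ 0.561 -0.142  0.331] q [-0.33  0.5   0.74  1.9  -0.9   1.05 -1.13] err 0.0000 marg 0.47
[ 0.577 -0.114  0.258] q [-0.32  0.61  0.66  1.92 -1.03  0.95 -1.05] err 0.0000 marg 0.34
[ 0.584 -0.093  0.265] q [-0.41  0.59  0.68  1.92 -0.88  0.85 -0.91] err 0.0000 marg 0.49
[ 0.582 -0.064  0
[... 367 characters left out ...]
37] q [-0.59  0.24  0.8   2.07 -0.22  0.91 -0.71] err 0.0001 marg 0.37
[ 0.525 -0.122  0.327] q [-0.38  0.39  0.73  2.06 -1.    0.81 -1.05] err 0.0000 marg 0.37
[ 0.553 -0.101  0.255] q [-0.34  0.54  0.63  2.05 -1.19  0.73 -0.92] err 0.0000 marg 0.18
[ 0.557 -0.088  0.26 ] q [-0.39  0.52  0.63  2.04 -1.07  0.65 -0.72] err 0.0000 marg 0.30
[ 0.556 -0.07   0.262] q [-0.44  0.5   0.61  2.06 -0.94  0.52 -0.47] err 0.0000 marg 0.35
[ 0.549 -0.054  0.26 ] q [-0.46  0.47  0.56  2.1  -0.83  0.35 -0.18] err 0.0000 marg 0.18
[ 0.54  -0.044  0.255] q [-0.42  0.44  0.46  2.15 -0.75  0.19  0.06] err 0.0000 marg 0.02
[ 0.505 -0.037  0.327] q [-0.73  0.3   0.78  2.18 -0.52  0.32 -0.16] err 0.0001 marg 0.15
```

Pointing straight along the jar's axis would put q5 and q6 at their limits. I'll hold the cap with the tool about 27° off that axis, jaw line square to it, and swing the tool round the jar's axis. My fitted kinematics shows good joint margins for that.

```bash
cat > pl.py <<'E'
from t4 import *
from bench import r
def go(x,M,N): plan(r.get_obs(),[x],M,[N])
E
sed -i 's/^q=np.array(r.get_obs.*$/q=np.array(r.get_obs()["joints"])/' t4.py
python3 -c "
from pl import *
go((.46,-.1,.37),frame([0,0,-1],az(-60)),12)"
```

```text
total turn deg [-24.23 -25.26  56.97] q [-0.03  0.16  0.16  2.32 -1.11  0.24  1.13]
[0.022, 0.006, -0.025] [-0.0168, -0.0175, 0.0396] 4mm 5.6deg
[0.022, 0.005, -0.026] [-0.0168, -0.0175, 0.0396] 4mm 5.6deg
[0.021, 0.005, -0.026] [-0.0168, -0.0175, 0.0396] 4mm 5.6deg
[0.021, 0.004, -0.027] [-0.0168, -0.0175, 0.0396] 4mm 5.6deg
[0.02, 0.003, -0.028] [-0.0168, -0.0175, 0.0396] 4mm 5.6deg
[0.019, 0.002, -0.028] [-0.0168, -0.0175, 0.0396] 4mm 5.6deg
[0.018, 0.002, -0.029] [-0.0168, -0.0175, 0.0396] 4mm 5.6deg
[0.017, 0.001, -0.03] [-0.0168, -0.0175, 0.0396] 4mm 5.6deg
[0.016, 0.001, -0.03] [-0.0168, -0.0175, 0.0396] 4mm 5.6deg
[0.015, 0.001, -0.031] [-0.0168, -0.0175, 0.0396] 4mm 5.6deg
[0.014, 0.001, -0.031] [-0.0168, -0.0175, 0.0396] 4mm 5.6deg
[0.013, 0.001, -0.032] [-0.0168, -0.0175, 0.0396] 4mm 5.6deg
```

Call:
apply_moves --dp '[[0.02, 0.005, -0.028], [0.02, 0.005, -0.028], [0.02, 0.005, -0.028], [0.02, 0.004, -0.028], [0.02, 0.003, -0.028], [0.02, 0.002, -0.028], [0.018, 0.002, -0.03], [0.017, 0.001, -0.03], [0.016, 0.001, -0.03], [0.015, 0.001, -0.03], [0.014, 0.001, -0.03], [0.013, 0.001, -0.03], [0, 0, 0]]' --twist '[[-0.017, -0.0175, 0.04], [-0.017, -0.0175, 0.04], [-0.017, -0.0175, 0.04], [-0.017, -0.0175, 0.04], [-0.017, -0.0175, 0.04], [-0.017, -0.0175, 0.04], [-0.017, -0.0175, 0.04], [-0.017, -0.0175, 0.04], [-0.017, -0.0175, 0.04], [-0.017, -0.0175, 0.04], [-0.017, -0.0175, 0.04], [-0.017, -0.0175, 0.04], [0, 0, 0]]' --jaw '[0, 0, 0, 0, 0, 0, 0, 0, 0, 0, 0, 0, 0]'

```text
clock: 10.85
tcp_pos: [0.4538, -0.1113, 0.3637]
orientation: [2.712, -1.494, 0.003]
contact_force: [-0.4, -0.8, 0.3]
grip_width: 0.0854
```

```bash
python3 -c "
from pl import *
go(*pose(8,-45,back=.004,lift=.08),10)"
```

```text
total turn deg [ 12.94 -24.48  57.18] q [-0.66  0.25  0.88  2.12 -0.19  0.89 -0.68]
[0.075, -0.067, 0.027] [0.0108, -0.0204, 0.0477] 12mm 6.4deg
[0.069, -0.074, 0.026] [0.0108, -0.0204, 0.0477] 13mm 6.4deg
[0.063, -0.08, 0.025] [0.0108, -0.0204, 0.0477] 13mm 6.4deg
[0.055, -0.085, 0.024] [0.0108, -0.0204, 0.0477] 12mm 6.4deg
[0.048, -0.09, 0.024] [0.0108, -0.0204, 0.0477] 13mm 6.4deg
[0.04, -0.093, 0.024] [0.0108, -0.0204, 0.0477] 12mm 6.4deg
[0.031, -0.096, 0.025] [0.0108, -0.0204, 0.0477] 12mm 6.4deg
[0.022, -0.098, 0.026] [0.0108, -0.0204, 0.0477] 12mm 6.4deg
[0.014, -0.1, 0.027] [0.0108, -0.0204, 0.0477] 13mm 6.4deg
[0.005, -0.1, 0.029] [0.0108, -0.0204, 0.0477] 13mm 6.4deg
```

Call:
apply_moves --dp '[[0.075, -0.067, 0.025], [0.07, -0.074, 0.025], [0.063, -0.08, 0.025], [0.055, -0.085, 0.025], [0.048, -0.09, 0.025], [0.04, -0.093, 0.025], [0.03, -0.096, 0.025], [0.022, -0.098, 0.025], [0.014, -0.1, 0.025], [0.005, -0.1, 0.025], [0, 0, 0]]' --twist '[[0.011, -0.0205, 0.048], [0.011, -0.0205, 0.048], [0.011, -0.0205, 0.048], [0.011, -0.0205, 0.048], [0.011, -0.0205, 0.048], [0.011, -0.0205, 0.048], [0.011, -0.0205, 0.048], [0.011, -0.0205, 0.048], [0.011, -0.0205, 0.048], [0.011, -0.0205, 0.048], [0, 0, 0]]' --jaw '[0, 0, 0, 0, 0, 0, 0, 0, 0, 0, 0]'

```text
clock: 11.95
tcp_pos: [0.5673, -0.1564, 0.3226]
orientation: [-1.452, 2.372, 0.325]
contact_force: [0.6, -0.7, 1.1]
grip_width: 0.0858
```

```bash
python3 -c "
from pl import *
go(*pose(8,-45,back=.004,lift=.045),4)"
```

```text
total turn deg [-0.05 -0.31 -1.05] q [-0.32  0.55  0.8   1.91 -0.96  1.07 -1.06]
[-0.026, 0.007, 0.068] [-0.0001, -0.0007, -0.0022] 9mm 0.3deg
[-0.026, 0.007, 0.068] [-0.0001, -0.0007, -0.0022] 9mm 0.3deg
[-0.026, 0.007, 0.068] [-0.0001, -0.0007, -0.0022] 9mm 0.3deg
[-0.026, 0.007, 0.068] [-0.0001, -0.0007, -0.0022] 9mm 0.3deg
```

Call:
apply_moves --dp '[[-0.026, 0.007, 0.068], [-0.026, 0.007, 0.068], [-0.026, 0.007, 0.068], [-0.026, 0.007, 0.06], [0, 0, 0], [0, 0, 0]]' --twist '[[0, -0.001, -0.002], [0, -0.001, -0.002], [0, -0.001, -0.002], [0, 0, -0.002], [0, 0, 0], [0, 0, 0]]' --jaw '[0, 0, 0, 0, 0, 0]'

```text
clock: 12.55
tcp_pos: [0.573, -0.1299, 0.2953]
orientation: [-1.489, 2.348, 0.325]
contact_force: [0.2, -0.3, 0.9]
grip_width: 0.0856
```

```bash
python3 -c "
from pl import *
go(*pose(8,-45,back=.004),5)
for m in ('side','top'):
    f=r.grab_frame(m); pickle.dump(f,open(m+'4.pkl','wb'))
crop(load('side4.pkl'),230,120,370,240,5,'pics/s4.png');crop(load('top4.pkl'),220,110,360,220,5,'pics/t4.png')
"
```

```text
total turn deg [ 0.29 -0.25  0.69] q [-0.34  0.58  0.76  1.93 -1.    1.02 -1.02]
[0.001, -0.006, 0.07] [0.0005, -0.0004, 0.0012] 8mm 0.2deg
[0.001, -0.005, 0.07] [0.0005, -0.0004, 0.0012] 8mm 0.2deg
[0.001, -0.005, 0.07] [0.0005, -0.0004, 0.0012] 8mm 0.2deg
[0.001, -0.005, 0.07] [0.0005, -0.0004, 0.0012] 8mm 0.2deg
[0.001, -0.005, 0.07] [0.0005, -0.0004, 0.0012] 8mm 0.2deg
```

View pics/s4.png

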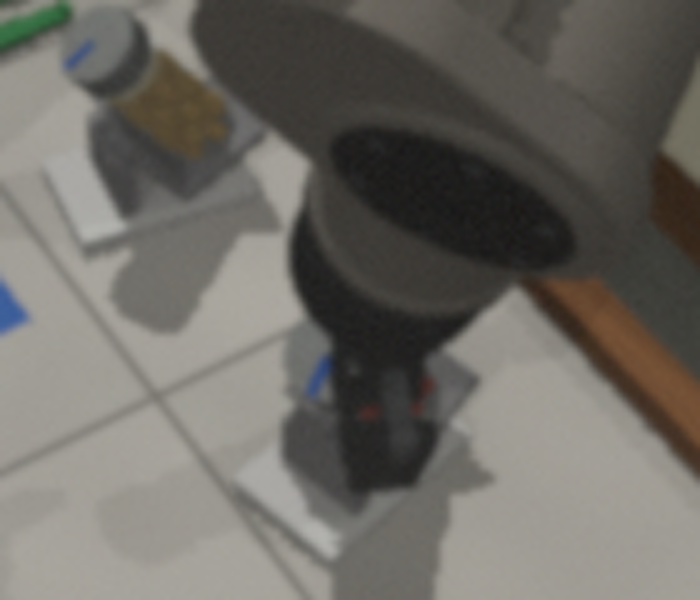

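View pics/t4.png

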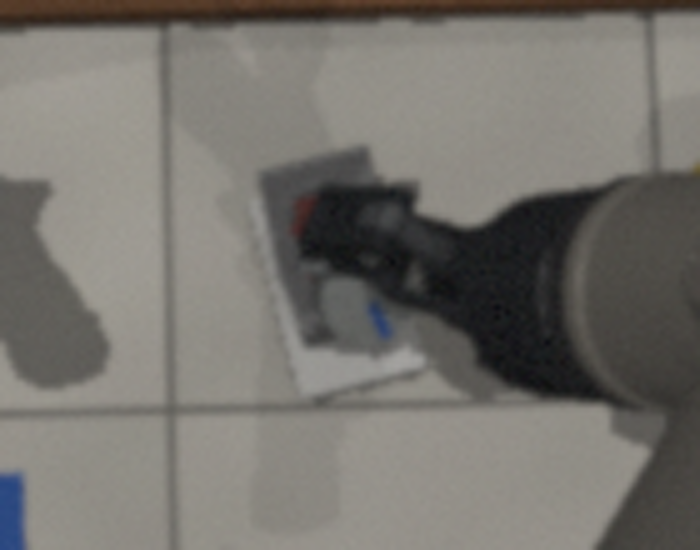

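The fingers straddle the cap: rear finger at top crop (340,220), cap at (350,310), blue stripe at (380,320). I'll advance and close gently.

Call:
apply_moves --dp '[[0, -0.005, 0.07], [0, -0.005, 0.07], [0, -0.005, 0.07], [0, -0.005, 0.07], [0, -0.005, 0.06], [0, 0, 0], [0, 0, 0]]' --twist '[[0, 0, 0.001], [0, 0, 0.001], [0, 0, 0.001], [0, 0, 0.001], [0, 0, 0], [0, 0, 0], [0, 0, 0]]' --jaw '[0, 0, 0, 0, 0, 0, 0]'

```text
clock: 13.35
tcp_pos: [0.5832, -0.1157, 0.2544]
orientation: [-1.478, 2.356, 0.326]
contact_force: [0.2, 0.1, 0.0]
grip_width: 0.0854
```

```bash
python3 -c "
from pl import *
o=r.get_obs();print(o['contact_force'],o['moment'])
go(*pose(8,-45,back=.004),1)
"
```

```text
[0.20603926 0.08215991 0.0296684 ] [-0.40460802  0.1435975  -0.04923356]
total turn deg [ 0.26 -0.27  0.12] q [-0.33  0.65  0.71  1.94 -1.08  0.97 -0.98]
[-0.002, 0.003, -0.02] [0.0021, -0.0023, 0.001] 2mm 0.4deg
```

Call:
apply_moves --dp '[[0, 0.003, -0.02], [0, 0, 0], [0, 0, 0], [0, 0, 0], [0, 0, 0], [0, 0, 0], [0, 0, 0]]' --twist '[[0.002, -0.002, 0.001], [0, 0, 0], [0, 0, 0], [0, 0, 0], [0, 0, 0], [0, 0, 0], [0, 0, 0]]' --jaw '[80, 110, 140, 255, 255, 255, 255]' --grip_force 40

```text
clock: 14.05
tcp_pos: [0.5824, -0.1169, 0.2578]
orientation: [-1.47, 2.353, 0.323]
contact_force: [-0.7, -0.2, 0.2]
grip_width: 0.0426
```

```bash
cat > rot.py <<'E'
import sys
from pl import *
# fix: rotate about jar axis through cap centre starting from the measured pose
o=r.get_obs();print(o['contact_force'].round(1),o['moment'].round(2),o['grip_width'],o['joints'].round(2))
M0=Ro.from_rotvec(o["orientation"]);x0=o["tcp_pos"]
print("grasp pt - cap",(x0+M0.apply([0,0,.1547])-cap).round(4),"jaw.n",M0.as_matrix()[:,0]@n)
N=int(sys.argv[1]);st=float(sys.argv[2])
d=Ro.from_rotvec(n*np.radians(st))
x1=cap+d.apply(x0-cap); print("row dp",(M0.inv().apply(x1-x0)/.12).round(4),"twist",(np.degrees((M0.inv()*d*M0).as_rotvec())/120).round(4))
E
python3 rot.py 10 8
```

```text
[-0.7 -0.2  0.2] [-0.39  0.24  0.03] 0.042640011790059655 [-0.32  0.64  0.71  1.94 -1.08  0.97 -0.98]
grasp pt - cap [-0.0006 -0.0022  0.0048] jaw.n -0.0002310623849594018
row dp [-0.0844  0.0051  0.0026] twist [-0.      0.0302 -0.0595]
```

Call:
apply_moves --dp '[[-0.063, 0.003, 0.001], [-0.063, 0.003, 0.001], [-0.063, 0.003, 0.001], [-0.063, 0.003, 0.001]]' --twist '[[0, 0.0227, -0.0446], [0, 0.0227, -0.0446], [0, 0.0227, -0.0446], [0, 0.0227, -0.0446]]' --jaw '[255, 255, 255, 255]'

```text
clock: 14.45
tcp_pos: [0.5899, -0.0887, 0.2674]
orientation: [-1.984, 2.14, 0.084]
contact_force: [-0.2, 0.7, -2.5]
grip_width: 0.0421
```

```bash
python3 rot.py 10 6
```

```text
[-0.2  0.7 -2.5] [-0.28  0.28 -0.02] 0.04209415401873182 [-0.45  0.62  0.75  1.93 -0.88  0.85 -0.82]
grasp pt - cap [-0.0003 -0.0014  0.0051] jaw.n -0.0011540356965986376
row dp [-0.0634  0.0025  0.0014] twist [-0.0001  0.0226 -0.0446]
```

Tracking is good and the forces are small. Continuing the turn.

Call:
apply_moves --dp '[[-0.063, 0.002, 0.001], [-0.063, 0.002, 0.001], [-0.063, 0.002, 0.001], [-0.063, 0.002, 0.001], [-0.063, 0.002, 0.001]]' --twist '[[0, 0.0226, -0.0446], [0, 0.0226, -0.0446], [0, 0.0226, -0.0446], [0, 0.0226, -0.0446], [0, 0.0226, -0.0446]]' --jaw '[255, 255, 255, 255, 255]'

```text
clock: 14.95
tcp_pos: [0.5839, -0.0504, 0.2694]
orientation: [-2.564, 1.71, -0.249]
contact_force: [0.6, -1.0, -4.5]
grip_width: 0.0425
```

```bash
python3 rot.py 10 6; python3 -c "
from pl import *
M=pose(8,-45)[1]
print(np.degrees((Ro.from_rotvec(r.get_obs()['orientation'])*Ro.from_matrix(M).inv()).as_rotvec())@n)"
```

```text
[ 0.6 -1.  -4.5] [-0.23  0.24 -0.12] 0.04254757600506552 [-0.62  0.59  0.79  1.99 -0.64  0.64 -0.63]
grasp pt - cap [-0.0005 -0.0002  0.0052] jaw.n -0.002285900660957102
row dp [-0.0634  0.0022  0.0013] twist [-0.0001  0.0227 -0.0446]
55.83636070935573
```

Call:
apply_moves --dp '[[-0.063, 0.002, 0.001], [-0.063, 0.002, 0.001], [-0.04, 0.001, 0.001]]' --twist '[[0, 0.0226, -0.0446], [0, 0.0226, -0.0446], [0, 0.015, -0.029]]' --jaw '[255, 255, 255]'

```text
clock: 15.25
tcp_pos: [0.574, -0.0324, 0.2656]
orientation: [2.744, -1.375, 0.424]
contact_force: [0.9, 3.3, 6.0]
grip_width: 0.0423
```

```bash
python3 rot.py 10 4; python3 -c "
from pl import *
M=pose(8,-45)[1]
print(np.degrees((Ro.from_rotvec(r.get_obs()['orientation'])*Ro.from_matrix(M).inv()).as_rotvec())@n)
for m in ('side','top'):
    f=r.grab_frame(m); pickle.dump(f,open(m+'5.pkl','wb'))
crop(load('side5.pkl'),230,120,370,240,5,'pics/s5.png');crop(load('top5.pkl'),220,110,360,220,5,'pics/t5.png')
"
```

```text
[0.9 3.3 6. ] [ 1.55 -0.03 -0.57] 0.042273185174785885 [-0.71  0.58  0.81  2.04 -0.52  0.5  -0.53]
grasp pt - cap [-0.0008  0.0005  0.0052] jaw.n -0.0014124796633190329
row dp [-0.0422  0.0009  0.0005] twist [-0.      0.0151 -0.0297]
72.25073603882412
```

View pics/s5.png

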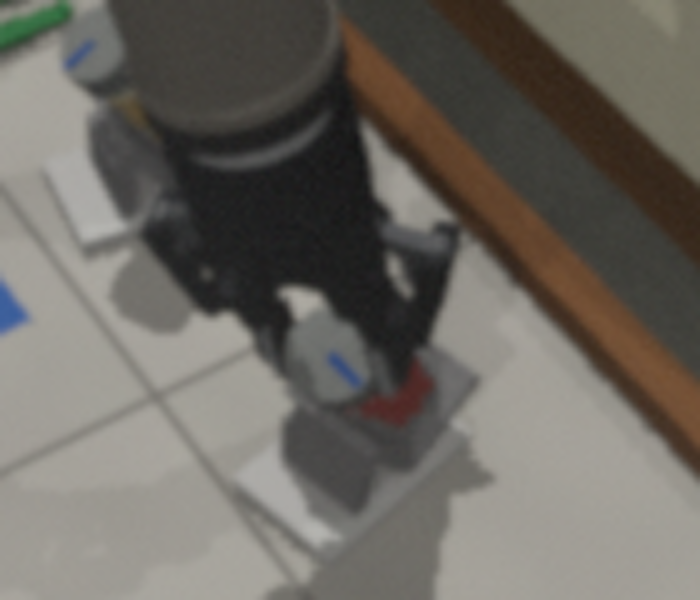

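View pics/t5.png

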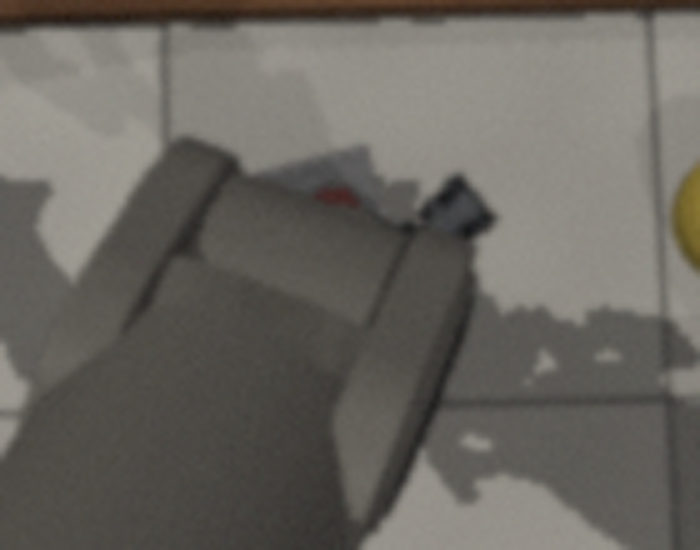

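```bash
cat > stripe.py <<'E'
import sys
from h import *
n=-np.array([.5584,.131,-.8192]); cap=np.array([.6093,-.0576,.1117])
def stripe(f,box,n=n,top=cap+.01*n):
    u0,v0,u1,v1=box;c=f["color"].astype(int)[v0:v1,u0:u1]
    m=(c[:,:,2]-c[:,:,0]>35);v,u=np.nonzero(m)
    if len(u)<4: return None
    uv=np.c_[u+u0,v+v0].astype(float);cc,d=rays(f,uv)
    P=cc+d*(((top-cc)@n)/(d@n))[:,None]-top
    ex=np.array([n[2]*n[0],n[2]*n[1],n[2]**2-1]);ex=-(np.array([0,0,1])-n*n[2]);ex/=np.linalg.norm(ex);ey=np.cross(n,ex)
    a,b=P@ex,P@ey; w=np.c_[a,b].mean(0)
    return len(u),np.degrees(np.arctan2(w[1],w[0])).round(1),(w*1000).round(1)
if __name__=="__main__":
    k=sys.argv[1]
    print("side",stripe(load(f"side{k}.pkl"),(285,180,312,210)),"top",stripe(load(f"top{k}.pkl"),(283,160,305,185)))
E
python3 stripe.py 0; python3 stripe.py 5
```

```text
side (16, np.float64(18.3), array([9.4, 3.1])) top (10, np.float64(6.9), array([11. ,  1.3]))
side (16, np.float64(85.2), array([ 0.9, 11.3])) top None
```

The cap turned until the moment rose at the stop, about 72° from where it began. The stripe now lies across (side crop 345,368). I'll release, back off and check.

Call:
apply_moves --dp '[[0, 0, 0], [0, 0, 0], [0, 0, 0], [0, 0, 0], [0, 0, 0], [0, 0, -0.1], [0, 0, -0.2], [0, 0, -0.3], [0, 0, -0.3], [0, 0, -0.2]]' --twist '[[0, 0, 0], [0, 0, 0], [0, 0, 0], [0, 0, 0], [0, 0, 0], [0, 0, 0], [0, 0, 0], [0, 0, 0], [0, 0, 0], [0, 0, 0]]' --jaw '[0, 0, 0, 0, 0, 0, 0, 0, 0, 0]'

```text
clock: 16.35
tcp_pos: [0.5433, -0.0133, 0.3965]
orientation: [2.738, -1.386, 0.41]
contact_force: [0.8, 0.5, 0.4]
grip_width: 0.0855
```

```bash
python3 -c "
from pl import *
o=r.get_obs();print(o['tcp_pos'],o['contact_force'])
go((.40,.25,.42),frame([0,0,-1],az(0)),14)"
```

```text
[ 0.54334738 -0.01328717  0.39647961] [0.78823807 0.48017284 0.38618216]
total turn deg [  2.75 -15.8  -53.35] q [-1.03  0.39  1.13  2.01 -0.29  0.75 -0.71]
[-0.168, -0.027, -0.057] [0.0016, -0.0094, -0.0318] 22mm 4.0deg
[-0.167, -0.038, -0.053] [0.0016, -0.0094, -0.0318] 22mm 4.0deg
[-0.165, -0.049, -0.05] [0.0016, -0.0094, -0.0318] 22mm 4.0deg
[-0.162, -0.06, -0.046] [0.0016, -0.0094, -0.0318] 21mm 4.0deg
[-0.158, -0.071, -0.043] [0.0016, -0.0094, -0.0318] 21mm 4.0deg
[-0.154, -0.082, -0.04] [0.0016, -0.0094, -0.0318] 21mm 4.0deg
[-0.149, -0.092, -0.036] [0.0016, -0.0094, -0.0318] 21mm 4.0deg
[-0.143, -0.102, -0.033] [0.0016, -0.0094, -0.0318] 21mm 4.0deg
[-0.137, -0.111, -0.03] [0.0016, -0.0094, -0.0318] 21mm 4.0deg
[-0.13, -0.12, -0.027] [0.0016, -0.0094, -0.0318] 21mm 4.0deg
[-0.122, -0.129, -0.024] [0.0016, -0.0094, -0.0318] 22mm 4.0deg
[-0.114, -0.137, -0.021] [0.0016, -0.0094, -0.0318] 22mm 4.0deg
[-0.105, -0.144, -0.019] [0.0016, -0.0094, -0.0318] 22mm 4.0deg
[-0.095, -0.151, -0.016] [0.0016, -0.0094, -0.0318] 21mm 4.0deg
```

Call:
apply_moves --dp '[[-0.168, -0.027, -0.055], [-0.167, -0.038, -0.053], [-0.165, -0.05, -0.05], [-0.16, -0.06, -0.046], [-0.158, -0.07, -0.043], [-0.154, -0.08, -0.04], [-0.15, -0.09, -0.036]]' --twist '[[0, -0.009, -0.032], [0, -0.009, -0.032], [0, -0.009, -0.032], [0, -0.009, -0.032], [0, -0.009, -0.032], [0, -0.009, -0.032], [0, -0.009, -0.032]]' --jaw '[0, 0, 0, 0, 0, 0, 0]'

```text
clock: 17.05
tcp_pos: [0.4684, 0.1175, 0.4154]
orientation: [3.013, -0.702, 0.204]
contact_force: [-0.3, 0.1, -0.5]
grip_width: 0.0856
```

```bash
python3 -c "
from pl import *
print(r.get_obs()['joints'].round(2))
for m in ('side','top'):
    f=r.grab_frame(m); pickle.dump(f,open(m+'6.pkl','wb'));cv2.imwrite('pics/%s6.png'%m,cv2.resize(f['color'][:,:,::-1],(800,600)))
"; python3 stripe.py 6
```

```text
[-1.38  0.2   1.12  2.07 -0.1   0.89 -0.67]
side (16, np.float64(85.2), array([ 0.9, 11.3])) top (15, np.float64(72.8), array([2.9, 9.3]))
```

View pics/top6.png

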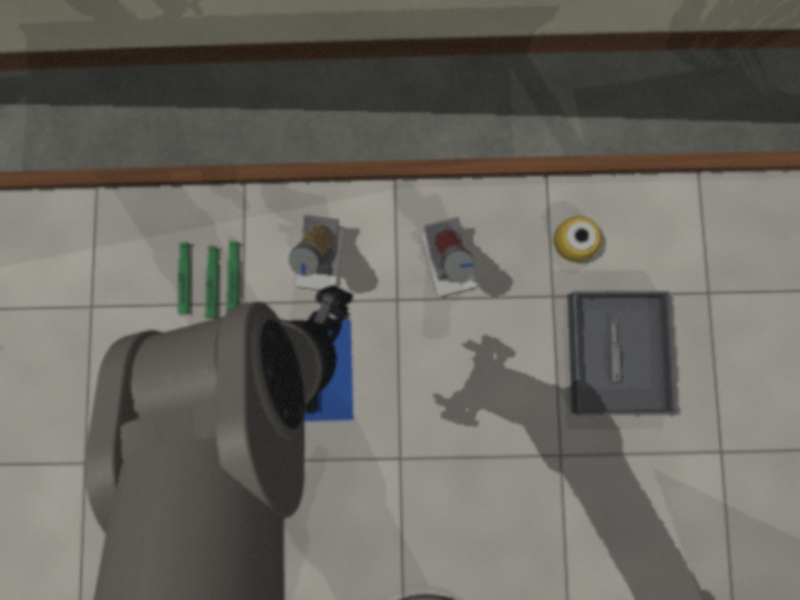

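View pics/side6.png

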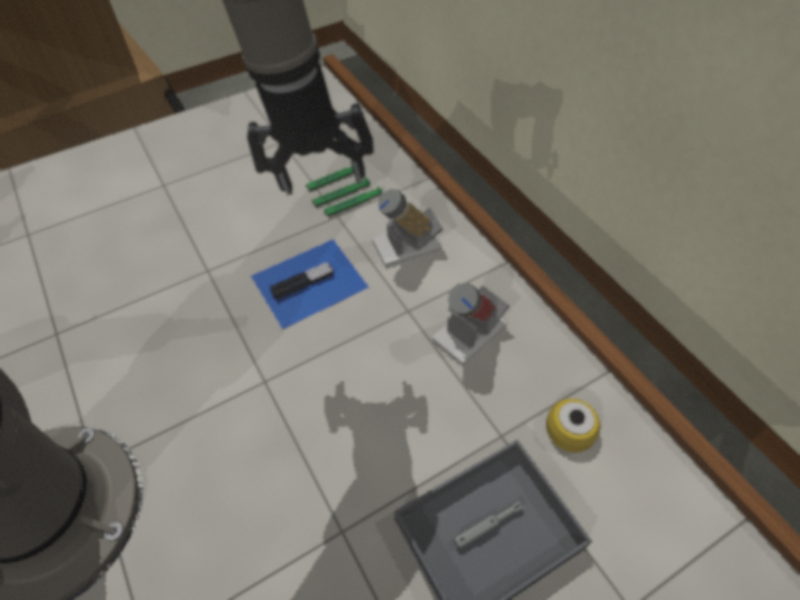

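```bash
python3 - <<'E'
from h import *
from bench import r
for k,fa,fb in (("side",load("side0.pkl"),load("side6.pkl")),("top",load("top0.pkl"),load("top6.pkl"))):
    for nm,b in dict(rasp=(165,155,225,205),brass=(235,115,290,175),light=(345,250,390,295),levers=(215,112,250,140)).items() if k=="side" else dict(light=(350,132,390,172),levers=(110,150,156,205),brass=(182,135,220,165)).items():
        u0,v0,u1,v1=b
        A,B=[cv2.cvtColor(f["color"][v0:v1,u0:u1],cv2.COLOR_RGB2GRAY).astype(np.float32) for f in (fa,fb)]
        print(k,nm,np.round(cv2.phaseCorrelate(A,B)[0],2),"diff",abs(A-B).mean().round(2))
f=load("top6.pkl");uv=np.array([(u,v) for v in range(200,250) for u in range(385,402)]);P=depthpts(f,uv);m=(P[:,2]>.011)&(P[:,2]<.03)
Q=P[m];print("rem",m.sum(),cv2.minAreaRect(Q[:,:2].astype(np.float32)*1000),Q[:,2].max())
A=np.c_[Q[:,:2],np.ones(len(Q))];print("slope",np.linalg.lstsq(A,Q[:,2],rcond=None)[0])
o=r.get_obs();print(o["tcp_pos"],o["clock"],abs(o["qvel"]).max())
E
```

```text
side rasp [0.03 0.01] diff 5.74
side brass [0.01 0.02] diff 6.35
side light [0.55 0.4 ] diff 7.14
side levers [ 0.02 -0.36] diff 6.66
top light [-0.06  0.08] diff 15.86
top levers [-0.18  0.02] diff 11.63
top brass [0.07 0.01] diff 12.73
rem 208 ((482.7886047363281, -305.920654296875), (13.899040222167969, 95.43817901611328), 89.2123031616211) 0.021988352060033467
slope [-0.04257687 -0.11913151  0.00029167]
[0.46812953 0.11924415 0.41530897] 17.15 0.03931292067887453
```

Call:
apply_moves --dp '[[0, 0, 0], [0, 0, 0], [0, 0, 0]]' --twist '[[0, 0, 0], [0, 0, 0], [0, 0, 0]]' --jaw '[0, 0, 0]'

```text
clock: 17.45
tcp_pos: [0.4684, 0.1174, 0.416]
orientation: [3.014, -0.704, 0.205]
contact_force: [-0.6, 0.2, -0.1]
grip_width: 0.0853
```

```bash
python3 -c "
from bench import r
print(r.hand_in(), r.get_obs()['clock'])"
```

```text
the job is handed in; nothing more can be done
the job is handed in; nothing more can be done
```

The rasp was on the mat, so this was a puncture job. I unscrewed the cap of the red-patch jar to its stop, put the valve core remover in the grey tray, and handed in at about 17.5 s. The hand-in gave no verdict.

**Cap:** I held it about 27° off the jar's axis, because pointing straight along the axis would have put two wrist joints at their limits. The moment rose sharply at about 72° of gripper turn, which I took as the stop. The stripe ended at 85° in the side view and 73° in the top view, mean about 79° (1.38 rad). The two views differ by about 12°. The angle assumes the stripe points along the cradle's -x when the cap is tight. By the mean, the cap itself turned about 66°, so the last few degrees were slip or give.

**Remover:** It lies in the tray about 8 mm from the centre, its top about 22 mm up at most. I judged it flat from the pictures and the depth readings.

**Other things:** Comparing pictures from before and after, the rasp, brass jar and levers shifted by less than 0.4 pixel. The work light shifted 0.7 pixel in the side view but only 0.1 in the top view, so I took that as noise. The gripper was open and clear of everything at hand-in.

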